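# Open the board tester and take out the tested board

### The job

The test is finished and the board has passed: lift the tester's lid by its handle, swing it over past vertical and lower it gently until it leans on its rear stop, without letting it fall onto the stop or forcing it, and let go. Then take the board out and set it down (do not drop it) flat in the blue tray, components up, lying along the tray. Leave everything else where it is.

Things in the scene. Friction and masses are not known exactly. Their poses are not given: they have to be found in the camera images.
- tester: Board tester: grey box 260 x 230 mm, black top 75 mm above the bench, clear framed lid. Fixed, standing sideways to the robot. Origin: centre of its underside; x points from its white front panel to the hinge side, y along the hinge line, z up. Hinge line at x=+90, z=130 mm; two hinge blocks stand on it at y=+-62 mm (30 mm along x, tops at z=133 mm).
- lid (a joint): Lid angle in rad: 0 closed (level), pi/2 vertical, more when it leans over to the hinge side. The hinge turns easily and does not hold the lid: let go, it falls shut or falls open. The stop lets it lean to somewhere between about 1.94 and 2.29 rad, set differently each time.
- hinge (a point): Middle of the lid's hinge line, 130 mm above the bench. Turns with the lid: its -x points from the hinge to the lid's free edge, y along the hinge line, z out of the lid's outer face (up when closed; the outer face lies at z=+10 mm). Lid: frame with a clear plate, 190 mm wide along y, 12 mm thick, 0.3 to 0.65 kg; four white pusher rods stand 36 mm below the hinge line.
- handle (a point): Middle of the handle bar, black, round, 10 mm thick, parallel to the hinge line, on two legs 116 mm apart. In the frame of hinge: x=-110, z=+46 mm, so its axis is 36 mm off the outer face (31 mm free under the bar). The bar can roll between gripping pads. Axes as hinge.
- lid_edge (a point): Middle of the lid's free edge, 165 mm from the hinge line, 55 mm beyond the handle bar. Past vertical the lid overhangs the bar, so a hand on the bar has to lean over with the lid. Axes as hinge.
- stop: Rear stop: two black posts on a carriage fixed on rails behind the hinge, at y=+-103 mm, each with a rubber wheel (radius 8 mm) at y=+-86 mm, on which the side rails of the open lid come to lean. Origin 83 mm above the bench, under the wheels' axis, which is 82 mm above it; axes as the tester. Set 34 to 53 mm behind the hinge line. The wheels may be loaded with up to 60 N.
- nest (a point): Centre of the nest plate in the tester, at its top, 85 mm above the bench, on which the board lies. Axes as the tester. Steel guide pins 2.5 mm clear of the board's edges stand 4 mm above it.
- board: Green circuit board, 80 mm (x) by 120 mm (y), 3 mm thick, 190 g, loose in the tester's nest. Origin: centre of its underside, z up. In its middle an aluminium heat sink 26 mm (x) by 60 mm (y), top at z=31 mm: grip it across x. Beside the middle of the heat sink the board is bare (|y| under 14 mm); further along other parts stand up to z=23 mm.
- blue_tray: Blue tray for passed boards, 115 mm (its x) by 156 mm (its y) outside, walls 4 mm thick and 22 mm high, inner floor 4 mm above the bench, fixed. Origin: centre of its underside. A board lies in it with its long side along the tray's.
- red_tray: Red tray for rejects, same shape; a rejected board lies in it. Leave alone.
- reject: Rejected board with a black heat sink in the red tray, same size. Leave alone.
- spool: Reel of solder, 56 mm across, 60 mm high. Bystander, loose.
- screwdriver: Screwdriver 190 mm long. Bystander, loose.
- mug: White mug 80 mm across, 95 mm high. Bystander, loose.
- meter: Grey and black hand multimeter 160 x 78 x 35 mm. Bystander, loose.
- screw_dish: Small steel dish 80 mm across, 25 mm high. Bystander, loose.
- flux_bottle: Amber bottle 48 mm across, 110 mm high. Bystander, loose.

How it is judged:
On the way, in this order (a step that is already met when the one before it is completed fails the run):
1. the lid leans at rest on its rear stop, let go by the robot, the board still in its nest (value of joint lid above 1.85 rad and velocity of joint lid between -0.08 and 0.08 rad/s and contact force between tester and stop above 0.3 N and contact force between each of the arm, the fingers and tester below 0.1 N and distance of board from where it was at the start of the episode below 0.02 m), for 0.2 s.
2. the board is brought down onto the floor of the blue tray while the fingers still hold it (contact force between board and blue_tray above 0.2 N and contact force between the fingers and board above 0.5 N and x of board in the frame of blue_tray between -0.02 and 0.02 m and y of board in the frame of blue_tray between -0.024 and 0.024 m and z of board in the frame of blue_tray below 0.012 m), for 0.06 s.
At the end, for the whole second after the job is handed in: The lid leans at rest on the rubber wheels of its rear stop (past 1.85 rad). The board lies at rest flat (within 0.1 rad), components up, in the blue tray: its centre within 20 mm (across) and 24 mm (along) of the tray's, its long side along the tray's within 0.25 rad (value of joint lid above 1.85 rad and velocity of joint lid between -0.08 and 0.08 rad/s and contact force between tester and stop above 0.3 N and x of board in the frame of blue_tray between -0.02 and 0.02 m and y of board in the frame of blue_tray between -0.024 and 0.024 m and z of board in the frame of blue_tray below 0.01 m and angle between board's own z axis and vertical below 0.1 rad and angle between the y axis of board and the y axis of blue_tray, either way round below 0.25 rad and linear speed of board below 0.03 m/s); the robot touches nothing.
It fails at once if the lid falls or is thrown over: faster than 1.8 rad/s past 1.85 rad (value of joint lid above 1.85 rad and velocity of joint lid above 1.8 rad/s).
It fails at once if the lid is slammed or forced onto its stop with more than 60 N (contact force between tester and stop above 60 N).
It fails at once if a bystander or the rejected board is moved by more than 25 mm (distance of any of spool, screwdriver, mug, meter, screw_dish, flux_bottle, reject from where it was at the start of the episode above 0.025 m).
It also fails if it takes over 72 s, if anything falls off the work surface, if the arm or the gripper's body presses on something with over 40 N, if the wrist force passes 120 N, or if a joint passes its speed limit or range.

### The arm

A 6-joint arm with a two-finger parallel gripper is mounted at the origin on the work surface. World frame = base frame: x ahead of the robot, y to its left, z up, the work surface at z = 0. Lengths are in m, angles in rad, forces in N, time in s.
With the tool pointing down it reaches from about 0.375 to 0.925 m from the base axis. Payload 5.7 kg.
Tool frame: the origin (TCP) lies midway between the tips of the shut fingers; the grasp point (between the pads) lies 19 mm behind it; z points along the fingers, x is the direction in which the jaws open and shut, and the axes are right-handed (so a half turn about z gives the same grasp; the last joint's range is limited). The gripper opens to 88 mm and grips with 3 to 60 N. Pads are 20 mm wide; open, the fingers measure 115 mm over their backs; the gripper's body (75 mm by 178 mm) begins 61 mm behind the grasp point.
Start: joints at [1.045, 0.359, 1.51, -0, 1.272, -0.115], TCP at [0.24, 0.55, 0.223] pointing down, gripper open.
Joint ranges: [-2.97, 2.97], [-1.01, 2.36], [0.21, 2.38], [-0.96, 4.11], [0.2, 2.71], [-2.98, 2.98]. Speed limits (rad/s): [2.39, 2.39, 3.14, 3.14, 3.14, 3.14].

### API

Orientations are given as a rotation vector (axis times angle).
In Python, from cell import ctrl gives the robot as it stands.
- The arm moves only by the tool step_arm, never from a script. Its argument "plan" is a list that holds one entry, the list of rows, each a list of 7 numbers: the shift along the tool's x, y, z in cm, then the turn, a rotation vector about the tool's x, y, z in degrees, then the gripper command: -1 is shut, 1 is fully open, values between are in proportion. In form: [[[x, y, z, wx, wy, wz, gripper], ...]]. A call has 1 to 20 rows; each row shifts and turns the pose as measured when the row begins, along the tool's axes as they then stand; what a row does not reach is not made up. A row lasts 1/12 s, in which the tool goes at most 41.7 mm and 7.16 degrees, less where a joint would pass 70% of its speed; a pose out of reach is approached as far as the arm can. A call is refused whole if a number of a shift passes 4.17 or a number of a turn 7.16, either way. A call with a gripper value outside its range is refused whole. The fingers move at their own pace and stop on an object; the grip force is fixed at half the most. Time passes only in rows, so rows that do not move let the fingers close. It gives the time, the measured TCP pose, the force and the opening at its end, in the units of the state.
- ctrl.state(): the state, without advancing time (a new reading comes with each control period).
- ctrl.read_camera(name): name is "side" or "top"; returns a dict with "img" (384x512x3 uint8, blue, green, red), "z_map" (384x512 float32, m along the optical axis (not along the pixel's ray), 0 where there is no reading), "fx", "fy", "cx", "cy" (pixels), "k1" (the pictures are not rectified: a ray, as slopes to the right and down, at radius r is drawn at 1 + k1 r^2 times it, then the intrinsics apply), "rvec" (rotation vector, rad) and "tvec" (3), from world to camera coordinates, as OpenCV has them. Camera axes: x right, y down, z forward; pixel columns grow to the right and rows downward; lengths in m; the calibration is good to about 2 mm. A picture is of the moment at which its call begins.
- ctrl.hand_in(): hands the job in, once; it reports no verdict.
The state is a dict: "clock": time; "joint_pos": joint angles; "joint_vel": joint speeds; "joint_efforts": joint torques, N m; "eef_pos": TCP position; "tcp_rot": TCP orientation; "wrist_force": force on the tool from outside, world axes, zero at the start; "moment": the same for the moment, N m; "grip_width": finger opening in m.
Only numpy, scipy, OpenCV 4.12 (cv2) and the standard library are available. Lean on these libraries where they do the work, as an engineer would, in place of code of your own. Each camera call takes 0.05 s, during which the arm holds its last target.

## Working session

There is one attempt and no reset: what is moved stays moved. The work goes in short steps, Python scripts to look and compute and a tool call to move; the robot and the scene stay as the last step left them, time stands still between calls to the robot, and variables do not carry over. Pictures are saved under pics/ and viewed, and the job is handed in when it is done.

Besides the shell and the picture viewer there is one more tool, called after "Request:" as name([rows], argument=value, ...), one row to a line, values as JSON. step_arm: Moves the arm, as the interface text tells. Its arguments: {"type":"object","properties":{"plan":{"type":"array","items":{"type":"array","items":{"type":"array","items":{"type":"number"}}}}},"required":["plan"]}

```bash
ls; mkdir -p pics; python3 - <<'E'
from cell import ctrl
import cv2
s=ctrl.state(); print(s)
for n in("side","top"):
    d=ctrl.read_camera(n); cv2.imwrite(f"pics/{n}0.png",d["img"])
    print(n,{k:v for k,v in d.items() if k not in("img","z_map")})
    import numpy as np; np.savez(f"{n}0.npz",**d)
E
```

```text
pics
{'clock': 0.0, 'joint_pos': array([ 1.04489650e+00,  3.59482348e-01,  1.51143953e+00,  2.06712078e-06,
        1.27247156e+00, -1.15097846e-01]), 'joint_vel': array([-1.71602481e-04,  5.90851762e-05,  1.04944162e-03,  2.13411676e-04,
        1.36419756e-03,  7.11204915e-04]), 'joint_efforts': array([ 9.21539176e-04, -5.15385711e+01, -2.70719111e+01,  6.71807094e-02,
        3.50237056e-02, -1.46963466e-04]), 'eef_pos': array([0.23926469, 0.54947994, 0.22182037]), 'tcp_rot': array([ 2.62715561e+00,  1.72121771e+00, -2.52919260e-03]), 'wrist_force': array([-0.06906658,  0.71781241,  0.05618512]), 'moment': array([ 0.06067167, -0.02048839,  0.02740017]), 'grip_width': 0.08787774795787094}
side {'fx': 426.58456223798595, 'fy': 426.58456223798595, 'cx': 253.8734866625824, 'cy': 203.57133442773963, 'k1': -0.1450186310387179, 'rvec': array([ 0.36339118, -2.66750053,  1.36241457]), 'tvec': array([0.4797307 , 0.1957771 , 1.45520458])}
top {'fx': 368.14822577351725, 'fy': 368.14822577351725, 'cx': 254.81666976319545, 'cy': 194.49664492604646, 'k1': -0.014522848856240302, 'rvec': array([ 2.17465147, -2.1447114 ,  0.16689224]), 'tvec': array([-0.05237261,  0.50267025,  1.11020877])}
```

View pics/side0.png

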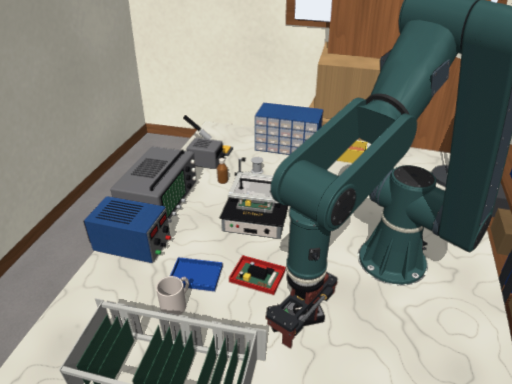

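View pics/top0.png

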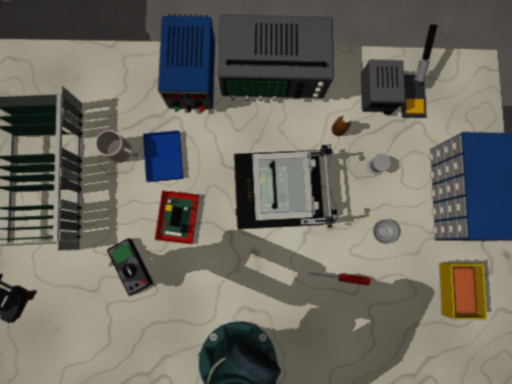

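```bash
cat > h.py <<'E'
import numpy as np, cv2
from scipy.spatial.transform import Rotation as R
def load(f): return dict(np.load(f))
def K(d): return np.array([[d['fx'],0,d['cx']],[0,d['fy'],d['cy']],[0,0,1]],float)
def dist(d): return np.array([float(d['k1']),0,0,0,0])
def ray(d,uv):
    uv=np.atleast_2d(np.asarray(uv,float))
    n=cv2.undistortPoints(uv[:,None,:],K(d),dist(d))[:,0]
    Rm=cv2.Rodrigues(d['rvec'])[0]; c=-Rm.T@d['tvec']
    return c,np.c_[n,np.ones(len(n))],Rm
def plane(d,uv,z):
    c,n,Rm=ray(d,uv); v=n@Rm
    return c+v*((z-c[2])/v[:,2])[:,None]
def pts(d,uv):
    uv=np.atleast_2d(uv); c,n,Rm=ray(d,uv)
    zz=d['z_map'][uv[:,1].astype(int),uv[:,0].astype(int)]
    return c+(n*zz[:,None])@Rm
def cloud(d):
    h,w=d['z_map'].shape
    u,v=np.meshgrid(np.arange(w),np.arange(h))
    return pts(d,np.c_[u.ravel(),v.ravel()]).reshape(h,w,3)
def proj(d,P): return cv2.projectPoints(np.atleast_2d(np.asarray(P,float)),d['rvec'],d['tvec'],K(d),dist(d))[0][:,0]
def crop(d,x0,y0,x1,y1,s,f): cv2.imwrite(f,cv2.resize(d['img'][y0:y1,x0:x1],None,fx=s,fy=s,interpolation=cv2.INTER_CUBIC))
E
python3 - <<'E'
from h import *
t=load('top0.npz'); s=load('side0.npz')
crop(t,225,135,350,240,6,'pics/t_tester.png')
crop(s,205,140,300,245,6,'pics/s_tester.png')
crop(t,90,110,220,300,4,'pics/t_tray.png')
C=cloud(t); print(C[190,285],C[190,215],C[100,300])
E
```

```text
[ 0.50349058 -0.12906558  0.1373509 ] [0.52054873 0.08165769 0.00088727] [ 8.28259558e-01 -1.92656886e-01 -1.36719577e-05]
```

View pics/t_tester.png

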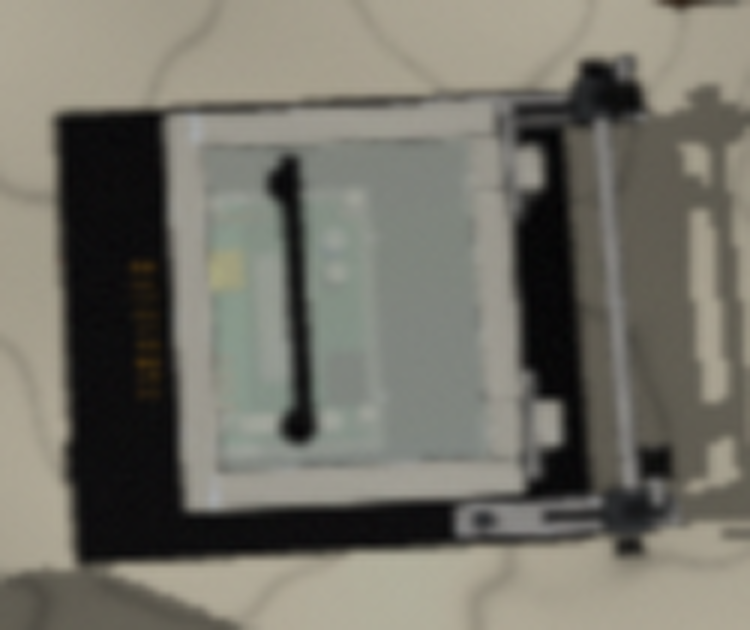

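View pics/s_tester.png

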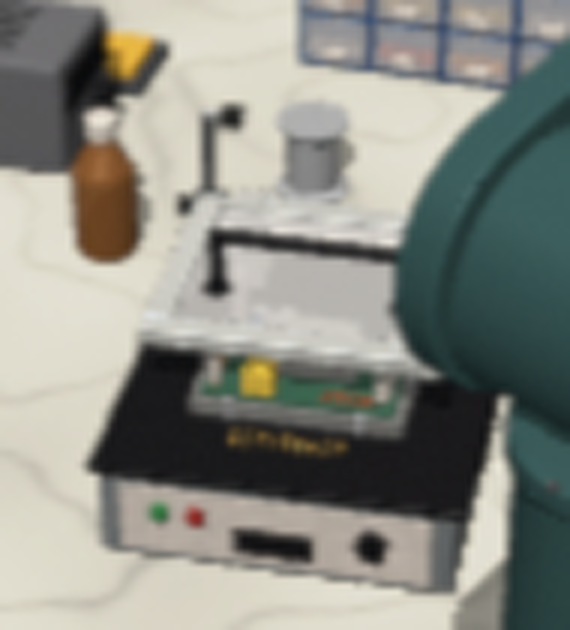

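View pics/t_tray.png

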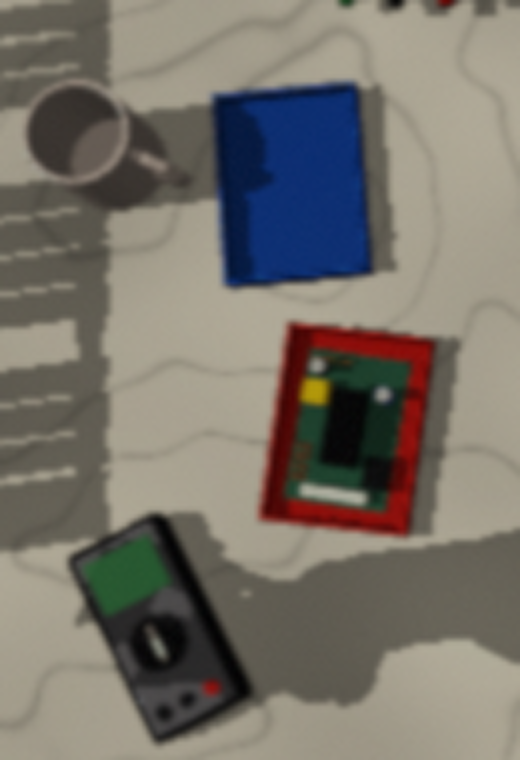

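```bash
python3 - <<'E'
from h import *
t=load('top0.npz'); s=load('side0.npz')
def T(x,y,z,n=''):
    p=plane(t,[225+(x+.5)/6-.5,135+(y+.5)/6-.5],z)[0]; print(n,p.round(4)); return p
a=T(58,115,.075,'front far');b=T(78,562,.075,'front near')
print(np.linalg.norm(a-b), 'yaw y axis',np.degrees(np.arctan2(*(a-b)[[1,0]])))
yv=(a-b)/np.linalg.norm(a-b); 
l=[T(165,112,.14),T(185,512,.14),T(500,98,.14),T(527,492,.14)]
print(np.linalg.norm(l[0]-l[1]),np.linalg.norm(l[0]-l[2]))
d=l[0]-l[1];print('lid yaw',np.degrees(np.arctan2(d[1],d[0])))
e=T(291,158,.176,'bar far');f=T(302,432,.176,'bar near');d=e-f;print(np.degrees(np.arctan2(d[1],d[0])),np.linalg.norm(d))
g=T(290,185,.14,'leg'); 
# tester frame candidates
for ang in [np.arctan2(yv[1],yv[0])]:
    ex=np.array([np.sin(ang),-np.cos(ang),0]); ey=np.array([np.cos(ang),np.sin(ang),0])
    o=(a+b)/2+ex*.130; o[2]=0
    print('tester o from front',o, 'bar mid tester x,y',((e+f)/2-o)@ex,((e+f)/2-o)@ey)
    for q in l: print(((q-o)@ex).round(4),((q-o)@ey).round(4))
# wheel/stop posts
T(605,90,.165,'stopfar');T(630,505,.165,'stopnear')
# tray masks
hsv=cv2.cvtColor(t['img'],cv2.COLOR_BGR2HSV)
m=((hsv[...,0]>100)&(hsv[...,0]<130)&(hsv[...,1]>120)).astype(np.uint8); 
m[:,:135]=0;m[:,195:]=0;m[:120]=0
r=cv2.minAreaRect(cv2.findNonZero(m)); bx=cv2.boxPoints(r);print(bx)
cs=[c for c in cv2.findContours(m,0,2)[0]]
c=max(cs,key=cv2.contourArea); bx=cv2.boxPoints(cv2.minAreaRect(c)); P=plane(t,bx,.022);print(P.round(4),P.mean(0),np.linalg.norm(np.diff(P,axis=0),axis=1))
d=P[1]-P[0] if np.linalg.norm(P[1]-P[0])>.14 else P[2]-P[1]
print('tray yaw',np.degrees(np.arctan2(d[1],d[0])))
E
```

```text
front far [0.622  0.0195 0.075 ]
front near [0.3962 0.0051 0.075 ]
0.22620270555444796 yaw y axis 3.6491648039991698
 [ 0.6081 -0.0342  0.14  ]
 [ 0.4173 -0.0461  0.14  ]
 [ 0.6178 -0.1947  0.14  ]
 [ 0.4288 -0.206   0.14  ]
0.19116523048444944 0.16080864569073547
lid yaw 3.5695269220772246
bar far [ 0.5783 -0.0921  0.176 ]
bar near [ 0.4518 -0.0978  0.176 ]
2.5843309512329853 0.1266752852521462
leg [ 0.5735 -0.0941  0.14  ]
tester o from front [ 0.51738373 -0.11747195  0.        ] bar mid tester x,y -0.022598584089311584 -0.0009075887301856767
-0.0773 0.0958
-0.0776 -0.0954
0.0835 0.0953
0.0828 -0.094
stopfar [ 0.616 -0.24   0.165]
stopnear [ 0.4216 -0.2488  0.165 ]
[[142.6353  133.25883]
 [178.65294 130.48824]
 [182.31178 178.05293]
 [146.29414 180.82353]]
[[0.6976 0.3163 0.022 ]
 [0.7088 0.2015 0.022 ]
 [0.5539 0.1837 0.022 ]
 [0.5433 0.2964 0.022 ]] [0.62589154 0.24945899 0.022     ] [0.11525134 0.15586606 0.11319408]
tray yaw -173.416012872919
```

Request:
step_arm([
  [[-2, 2, -4, 0, 0, 0, -0.2], [-2, 2, -4, 0, 0, 0, -0.2], [-3, 3, -2, 0, 0, 0, -0.2], [-3, 3, 0, 7, 0, 0, -0.2], [-3, 3, 0, 7, 0, 0, -0.2], [-3, 3, 0, 7, 0, 0, -0.2]],
])

```text
clock: 0.6
eef_pos: [0.311, 0.361, 0.3063]
tcp_rot: [-2.36, -1.583, 0.275]
wrist_force: [0.9, -0.3, -0.6]
grip_width: 0.0512
```

```bash
cat > log.py <<'E'
from cell import ctrl; import json
s=ctrl.state(); r={k:(v.tolist() if hasattr(v,'tolist') else v) for k,v in s.items()}
open('log.jsonl','a').write(json.dumps(r)+'\n')
print(r['clock'],[round(x,3) for x in r['joint_pos']],[round(x,4) for x in r['eef_pos']],[round(x,3) for x in r['tcp_rot']],[round(x,2) for x in r['wrist_force']],r['grip_width'])
E
python3 log.py
```

```text
0.6 [0.497, 0.207, 1.572, 0.266, 1.585, -0.711] [0.311, 0.361, 0.3063] [-2.36, -1.583, 0.275] [0.95, -0.3, -0.56] 0.05118574129568499
```

Request:
step_arm([
  [[-3, 3, 0, 0, 7, 0, -0.2], [-3, 3, 0, 0, 7, 0, -0.2], [-3, 3, 0, 0, 7, 0, -0.2], [-3, 3, 0, 0, 0, -7, -0.2]],
])

```text
clock: 0.93
eef_pos: [0.3624, 0.2313, 0.2536]
tcp_rot: [-2.187, -1.532, -0.143]
wrist_force: [-0.8, 0.4, -0.8]
grip_width: 0.0353
```

```bash
python3 log.py
```

```text
0.9333 [-0.001, 0.132, 1.863, 0.451, 1.365, -1.365] [0.3624, 0.2313, 0.2536] [-2.187, -1.532, -0.143] [-0.8, 0.43, -0.79] 0.035271768134255914
```

```bash
cat > kin.py <<'E'
import numpy as np, json
from scipy.spatial.transform import Rotation as R
from scipy.optimize import least_squares
Ry=lambda a:R.from_euler('y',a).as_matrix(); Rz=lambda a:R.from_euler('z',a).as_matrix()
s4=1
def fk(q,p):
    a1,d1,off,l2,l3,e,L=p
    A=Rz(q[0]); B=A@Ry(q[1]); C=B@Ry(q[2]); D=C@Rz(s4*q[3])@Ry(q[4]); E=D@Rz(np.pi+q[5])
    return A@[a1,off,d1]+B@[0,0,l2]+C@[e,0,l3]+E@[0,0,L],E
E
python3 - <<'E'
import kin; from kin import *
D=[dict(clock=0,joint_pos=[1.0448965,.359482348,1.51143953,0,1.27247156,-.1150978],eef_pos=[0.23926469, 0.54947994, 0.22182037],tcp_rot=[2.62715561e+00,  1.72121771e+00, -2.52919260e-03])]+[json.loads(l) for l in open('log.jsonl')]
for s in(1,-1):
    kin.s4=s
    for d in D: 
        E=fk(d['joint_pos'],[0]*7)[1]; print(s,(R.from_matrix(E).inv()*R.from_rotvec(d['tcp_rot'])).magnitude())
    f=lambda p:np.concatenate([fk(d['joint_pos'],p)[0]-d['eef_pos'] for d in D]+[1e-3*np.array([p[0],p[5]])])
    r=least_squares(f,[0,.4,.07,.4,.4,0,.25]); print(r.x.round(4),np.abs(r.fun).max())
E
```

```text
1 2.0525053871819655e-06
1 3.5686428452929554e-16
1 5.349702699552034e-16
[-0.      0.2665  0.0689  0.6111  0.4336  0.1122  0.3813] 0.00011219306205217803
-1 2.0525053871819655e-06
-1 0.5314475559855142
-1 0.9015284123535308
[-0.1474 -1.7209  0.0701  1.4809  0.1571 -0.2533 -0.3761] 0.01507726486606134
```

```bash
cat >> kin.py <<'E'
P0=[0,0.2665,0.0689,0.6111,0.4336,0.1122,0.3813]
lo=np.array([-2.97,-1.01,.21,-.96,.2,-2.98]);hi=np.array([2.97,2.36,2.38,4.11,2.71,2.98])
YAW=np.radians(3.6)
ex=np.array([np.sin(YAW),-np.cos(YAW),0]);ey=np.array([np.cos(YAW),np.sin(YAW),0]);ez=np.array([0,0,1.])
TO=np.array([.5172,-.1153,0]); HG=TO+.09*ex+.13*ez
def rot(phi,s):  # s=+1: tool x = ex at phi=0
    z=-np.sin(phi)*ex-np.cos(phi)*ez; x=s*(np.cos(phi)*ex-np.sin(phi)*ez); return np.c_[x,np.cross(z,x),z]
def bar(th): return HG+(-.11*np.cos(th)+.046*np.sin(th))*ex+(.11*np.sin(th)+.046*np.cos(th))*ez
def ik(p,Rm,q0,P=P0):
    def f(q):
        a,E=fk(q,P); return np.r_[(a-p)*5,R.from_matrix(E.T@Rm).as_rotvec()]
    r=least_squares(f,np.clip(q0,lo+1e-3,hi-1e-3),bounds=(lo,hi)); return r.x,np.abs(r.fun).max()
E
python3 - <<'E'
from kin import *
g=.019
for s in(1,-1):
  for fmax in (50,60,75):
    q=np.array([-.3,.3,1.5,0,1.3,1.19 if s>0 else -1.95])
    print(s,fmax)
    for th in np.linspace(0,2.2,12):
        phi=np.radians(fmax)*th/2.06; Rm=rot(phi,s); p=bar(th)+g*Rm[:,2]
        q,e=ik(p,Rm,q); print(round(th,2),p.round(3),q.round(2),round(e,4))
E
```

```text
1 50
0.0 [ 0.516 -0.095  0.157] [-0.31  0.32  1.75 -0.    1.07  1.19] 0.0
0.2 [ 0.517 -0.105  0.178] [-0.39  0.32  1.7   0.08  1.16  1.09] 0.0
0.4 [ 0.517 -0.119  0.196] [-0.46  0.32  1.65  0.15  1.26  0.99] 0.0
0.6 [ 0.518 -0.136  0.212] [-0.54  0.34  1.6   0.21  1.35  0.91] 0.0
0.8 [ 0.52  -0.155  0.223] [-0.61  0.38  1.54  0.27  1.45  0.84] 0.0
1.0 [ 0.521 -0.177  0.23 ] [-0.67  0.42  1.48  0.31  1.54  0.78] 0.0
1.2 [ 0.522 -0.199  0.233] [-0.73  0.47  1.42  0.35  1.62  0.73] 0.0
1.4 [ 0.524 -0.221  0.23 ] [-0.78  0.54  1.36  0.38  1.7   0.69] 0.0
1.6 [ 0.525 -0.242  0.224] [-0.82  0.6   1.3   0.42  1.77  0.66] 0.0
1.8 [ 0.526 -0.262  0.213] [-0.86  0.68  1.24  0.45  1.84  0.63] 0.0
2.0 [ 0.527 -0.278  0.198] [-0.89  0.75  1.19  0.48  1.91  0.61] 0.0
2.2 [ 0.528 -0.292  0.181] [-0.91  0.83  1.14  0.51  1.96  0.59] 0.0
1 60
0.0 [ 0.516 -0.095  0.157] [-0.31  0.32  1.75 -0.    1.07  1.19] 0.0
0.2 [ 0.517 -0.105  0.178] [-0.4   0.32  1.7   0.1   1.17  1.07] 0.0
0.4 [ 0.517 -0.118  0.197] [-0.48  0.33  1.64  0.18  1.28  0.96] 0.0
0.6 [ 0.518 -0.135  0.212] [-0.56  0.36  1.59  0.25  1.
[... 3200 characters left out ...]
-2.1 ] 0.0
0.4 [ 0.517 -0.117  0.197] [-0.51  0.35  1.63  0.22  1.31 -2.22] 0.0
0.6 [ 0.518 -0.133  0.212] [-0.6   0.39  1.57  0.3   1.43 -2.31] 0.0
0.8 [ 0.52  -0.152  0.224] [-0.68  0.44  1.5   0.37  1.56 -2.38] 0.0
1.0 [ 0.521 -0.173  0.232] [-0.74  0.51  1.43  0.43  1.68 -2.43] 0.0
1.2 [ 0.522 -0.195  0.235] [-0.8   0.59  1.35  0.48  1.8  -2.47] 0.0
1.4 [ 0.524 -0.217  0.234] [-0.85  0.68  1.28  0.53  1.91 -2.5 ] 0.0
1.6 [ 0.525 -0.238  0.229] [-0.89  0.77  1.21  0.58  2.01 -2.51] 0.0
1.8 [ 0.526 -0.258  0.219] [-0.92  0.87  1.14  0.63  2.11 -2.51] 0.0
2.0 [ 0.527 -0.274  0.205] [-0.94  0.97  1.07  0.69  2.2  -2.51] 0.0
2.2 [ 0.528 -0.288  0.189] [-0.96  1.07  1.01  0.75  2.28 -2.49] 0.0
```

```bash
cat >> kin.py <<'E'
def rows(p,Rm,n,grip,pc=None,Rc=None,dec=2):
    from cell import ctrl
    if pc is None:
        s=ctrl.state(); pc=np.array(s['eef_pos']); Rc=R.from_rotvec(s['tcp_rot']).as_matrix()
    w=R.from_matrix(Rc.T@Rm).as_rotvec()/n; dp=(p-pc)/n; out=[]
    for i in range(n):
        Ri=Rc@R.from_rotvec(w*i).as_matrix()
        out.append([*(Ri.T@dp*100).round(dec),*np.degrees(w).round(1),grip])
    return [[float(round(v,2)) for v in r] for r in out]
E
python3 - <<'E'
from kin import *
Rm=rot(0,1); p=bar(0)+.019*Rm[:,2]+[0,0,.09]
for r in rows(p,Rm,25,-.1): print(r)
E
```

```text
[-0.91, 0.92, -0.64, -1.3, 0.8, 6.1, -0.1]
[-0.79, 1.03, -0.63, -1.3, 0.8, 6.1, -0.1]
[-0.67, 1.12, -0.62, -1.3, 0.8, 6.1, -0.1]
[-0.54, 1.2, -0.6, -1.3, 0.8, 6.1, -0.1]
[-0.4, 1.26, -0.58, -1.3, 0.8, 6.1, -0.1]
[-0.26, 1.31, -0.55, -1.3, 0.8, 6.1, -0.1]
[-0.11, 1.34, -0.52, -1.3, 0.8, 6.1, -0.1]
[0.04, 1.36, -0.49, -1.3, 0.8, 6.1, -0.1]
[0.19, 1.35, -0.46, -1.3, 0.8, 6.1, -0.1]
[0.34, 1.34, -0.43, -1.3, 0.8, 6.1, -0.1]
[0.49, 1.3, -0.39, -1.3, 0.8, 6.1, -0.1]
[0.63, 1.25, -0.35, -1.3, 0.8, 6.1, -0.1]
[0.76, 1.18, -0.32, -1.3, 0.8, 6.1, -0.1]
[0.89, 1.1, -0.28, -1.3, 0.8, 6.1, -0.1]
[1.01, 1.01, -0.24, -1.3, 0.8, 6.1, -0.1]
[1.11, 0.9, -0.21, -1.3, 0.8, 6.1, -0.1]
[1.2, 0.78, -0.17, -1.3, 0.8, 6.1, -0.1]
[1.28, 0.65, -0.14, -1.3, 0.8, 6.1, -0.1]
[1.34, 0.52, -0.11, -1.3, 0.8, 6.1, -0.1]
[1.39, 0.37, -0.08, -1.3, 0.8, 6.1, -0.1]
[1.43, 0.22, -0.05, -1.3, 0.8, 6.1, -0.1]
[1.44, 0.07, -0.03, -1.3, 0.8, 6.1, -0.1]
[1.44, -0.08, -0.01, -1.3, 0.8, 6.1, -0.1]
[1.42, -0.23, 0.01, -1.3, 0.8, 6.1, -0.1]
[1.39, -0.38, 0.02, -1.3, 0.8, 6.1, -0.1]
```

Request:
step_arm([
  [[-0.9, 0.9, -0.7, -1.3, 0.8, 6, -0.1], [-0.8, 1, -0.7, -1.3, 0.8, 6, -0.1], [-0.7, 1.1, -0.6, -1.3, 0.8, 6, -0.1], [-0.5, 1.2, -0.6, -1.3, 0.8, 6, -0.1], [-0.4, 1.3, -0.6, -1.3, 0.8, 6, -0.1], [-0.3, 1.3, -0.6, -1.3, 0.8, 6, -0.1], [-0.1, 1.3, -0.5, -1.3, 0.8, 6, -0.1], [0, 1.4, -0.5, -1.3, 0.8, 6, -0.1], [0.2, 1.4, -0.5, -1.3, 0.8, 6, -0.1], [0.3, 1.3, -0.4, -1.3, 0.8, 6, -0.1], [0.5, 1.3, -0.4, -1.3, 0.8, 6, -0.1], [0.6, 1.3, -0.3, -1.3, 0.8, 6, -0.1], [0.8, 1.2, -0.3, -1.3, 0.8, 6, -0.1], [0.9, 1.1, -0.3, -1.3, 0.8, 6, -0.1], [1, 1, -0.2, -1.3, 0.8, 6, -0.1], [1.1, 0.9, -0.2, -1.3, 0.8, 6, -0.1], [1.2, 0.8, -0.2, -1.3, 0.8, 6, -0.1]],
])

```text
clock: 2.35
eef_pos: [0.4576, -0.0142, 0.2403]
tcp_rot: [-2.761, 1.035, -0.062]
wrist_force: [-0.3, -0.2, 0.5]
grip_width: 0.0395
```

```bash
python3 log.py; python3 - <<'E'
from kin import *
Rm=rot(0,1); p=bar(0)+.019*Rm[:,2]+[0,0,.07]
for r in rows(p,Rm,12,-.1): print(r)
E
```

```text
2.35 [-0.345, 0.089, 1.85, 0.209, 1.166, 0.293] [0.4576, -0.0142, 0.2403] [-2.761, 1.035, -0.062] [-0.26, -0.19, 0.55] 0.039517672244883846
[0.81, 0.21, 0.05, -0.8, 0.5, 3.8, -0.1]
[0.82, 0.15, 0.06, -0.8, 0.5, 3.8, -0.1]
[0.83, 0.1, 0.07, -0.8, 0.5, 3.8, -0.1]
[0.84, 0.04, 0.08, -0.8, 0.5, 3.8, -0.1]
[0.84, -0.02, 0.08, -0.8, 0.5, 3.8, -0.1]
[0.83, -0.07, 0.09, -0.8, 0.5, 3.8, -0.1]
[0.83, -0.13, 0.1, -0.8, 0.5, 3.8, -0.1]
[0.81, -0.18, 0.1, -0.8, 0.5, 3.8, -0.1]
[0.8, -0.24, 0.1, -0.8, 0.5, 3.8, -0.1]
[0.78, -0.29, 0.11, -0.8, 0.5, 3.8, -0.1]
[0.76, -0.34, 0.11, -0.8, 0.5, 3.8, -0.1]
[0.73, -0.39, 0.11, -0.8, 0.5, 3.8, -0.1]
```

Request:
step_arm([
  [[0.8, 0.2, 0, -0.8, 0.5, 3.8, -0.1], [0.8, 0.2, 0, -0.8, 0.5, 3.8, -0.1], [0.8, 0.1, 0.1, -0.8, 0.5, 3.8, -0.1], [0.8, 0, 0.1, -0.8, 0.5, 3.8, -0.1], [0.8, 0, 0.1, -0.8, 0.5, 3.8, -0.1], [0.8, -0.1, 0.1, -0.8, 0.5, 3.8, -0.1], [0.8, -0.1, 0.1, -0.8, 0.5, 3.8, -0.1], [0.8, -0.2, 0.1, -0.8, 0.5, 3.8, -0.1], [0.8, -0.2, 0.1, -0.8, 0.5, 3.8, -0.1], [0.8, -0.3, 0.1, -0.8, 0.5, 3.8, -0.1], [0.8, -0.3, 0.1, -0.8, 0.5, 3.8, -0.1], [0.7, -0.4, 0.1, -0.8, 0.5, 3.8, -0.1], [0, 0, 0, 0, 0, 0, -0.1]],
])

```text
clock: 3.43
eef_pos: [0.5111, -0.1004, 0.223]
tcp_rot: [2.222, -2.206, -0.009]
wrist_force: [-0.3, 0.1, 1.0]
grip_width: 0.0398
```

```bash
python3 log.py; python3 - <<'E'
from kin import *; from h import *; from cell import ctrl
Rm=rot(0,1); p=bar(0)+.019*Rm[:,2]+[0,0,.0]
for n in(6,): 
  for r in rows(p,Rm,n,-.1): print(r)
for n in("side","top"):
    d=ctrl.read_camera(n); np.savez(f"{n}1.npz",**d)
crop(load('top1.npz'),225,135,350,240,6,'pics/t1.png')
crop(load('side1.npz'),205,120,320,245,5,'pics/s1.png')
E
```

```text
3.4333 [-0.321, 0.251, 1.67, -0.008, 1.231, 1.245] [0.5111, -0.1004, 0.223] [2.222, -2.206, -0.009] [-0.32, 0.12, 0.96] 0.039764977122479145
[-0.09, -0.09, 1.1, 0.1, -0.0, -0.5, -0.1]
[-0.09, -0.09, 1.1, 0.1, -0.0, -0.5, -0.1]
[-0.08, -0.09, 1.1, 0.1, -0.0, -0.5, -0.1]
[-0.08, -0.09, 1.1, 0.1, -0.0, -0.5, -0.1]
[-0.08, -0.09, 1.1, 0.1, -0.0, -0.5, -0.1]
[-0.08, -0.09, 1.1, 0.1, -0.0, -0.5, -0.1]
```

View pics/t1.png

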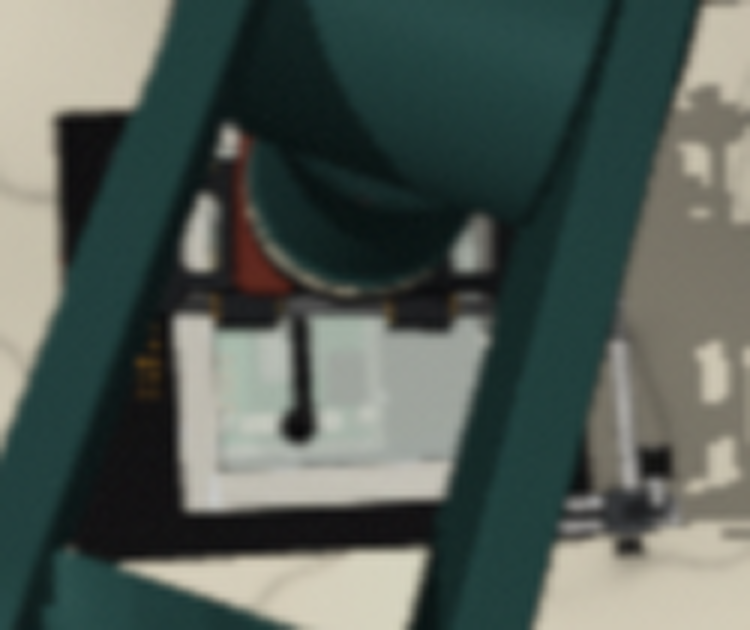

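View pics/s1.png

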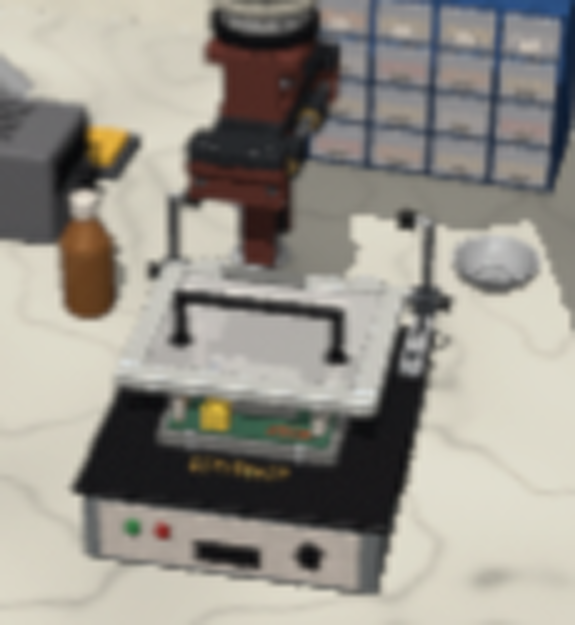

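```bash
python3 - <<'E'
from kin import *; from h import *
d=load('side1.npz')
for P in([.5111,-.1004,.223],bar(0),bar(0)+.058*ey,bar(0)-.058*ey): 
    u=proj(d,P)[0]; print((u-[205,120])*5)
# triangulate bar mid from side: intersect with bar plane
for uv in ((178,296),(343,317),(258,305)):
    u=[205+(uv[0]+.5)/5-.5,120+(uv[1]+.5)/5-.5]; print(plane(d,u,.176))
E
```

```text
[264.03632509 246.98767089]
[255.4711283 305.3065416]
[177.29959817 296.43237385]
[334.63872062 314.33963497]
[[ 0.57570365 -0.0945859   0.176     ]]
[[ 0.45345769 -0.09935821  0.176     ]]
[[ 0.51638669 -0.0984042   0.176     ]]
```

Request:
step_arm([
  [[-0.1, -0.1, 1.2, 0.1, 0, -0.5, -0.1], [-0.1, -0.1, 1.2, 0.1, 0, -0.5, -0.1], [-0.1, -0.1, 1.2, 0.1, 0, -0.5, -0.1], [0, -0.1, 1.1, 0.1, 0, -0.5, -0.1], [0, -0.1, 1.1, 0.1, 0, -0.5, -0.1], [0, -0.1, 0.8, 0.1, 0, -0.5, -0.1], [0, 0, 0, 0, 0, 0, -0.1]],
])

```text
clock: 4.12
eef_pos: [0.5119, -0.093, 0.1554]
tcp_rot: [-2.309, 2.128, 0.001]
wrist_force: [-0.4, 0.6, -0.6]
grip_width: 0.0395
```

```bash
python3 log.py; python3 - <<'E'
from kin import *
Rm=rot(0,1); p=bar(0)+.019*Rm[:,2]
print(p,rows(p,Rm,1,-.1))
E
```

```text
4.1167 [-0.314, 0.32, 1.762, 0.002, 1.06, 1.175] [0.5119, -0.093, 0.1554] [-2.309, 2.128, 0.001] [-0.41, 0.56, -0.6] 0.039477153264081355
[ 0.51594419 -0.09533947  0.157     ] [[0.26, -0.38, -0.16, -0.0, 0.1, 1.1, -0.1]]
```

Over the bar; close.

Request:
step_arm([
  [[0.3, -0.2, -0.2, 0, 0, 0.5, -0.1], [0, 0, 0, 0, 0, 0, -1], [0, 0, 0, 0, 0, 0, -1], [0, 0, 0, 0, 0, 0, -1], [0, 0, 0, 0, 0, 0, -1], [0, 0, 0, 0, 0, 0, -1], [0, 0, 0, 0, 0, 0, -1]],
])

```text
clock: 4.7
eef_pos: [0.5148, -0.0953, 0.1599]
tcp_rot: [-2.298, 2.136, -0.001]
wrist_force: [2.0, -0.2, -4.3]
grip_width: 0.009
```

```bash
python3 log.py
```

```text
4.7 [-0.318, 0.317, 1.752, 0.004, 1.07, 1.178] [0.5148, -0.0953, 0.1599] [-2.298, 2.136, -0.001] [1.99, -0.24, -4.34] 0.008981592576904791
```

```bash
cat >> kin.py <<'E'
KG=.016; FM=np.radians(65)
def pose(th,s=1):
    Rm=rot(FM*th/2.06,s); return bar(th)+KG*Rm[:,2],Rm
def lidrows(t1,n,grip=-1):
    from cell import ctrl
    s=ctrl.state(); pc=np.array(s['eef_pos']); Rc=R.from_rotvec(s['tcp_rot']).as_matrix()
    b=pc-KG*Rc[:,2]-HG; t0=np.arctan2(b@ez,-(b@ex))-np.arctan2(.046,.11)
    phi=np.arctan2(-(Rc[:,2]@ex),-Rc[:,2]@ez)
    print('theta',t0,'r',np.hypot(b@ez,b@ex),'lat',b@ey,'phi',np.degrees(phi),'F',s['wrist_force'].round(1),'M',s['moment'].round(2),'w',s['grip_width'],'t',s['clock'])
    out=[]
    for i in range(n):
        p,Rm=pose(t0+(t1-t0)*(i+1)/n)
        w=R.from_matrix(Rc.T@Rm).as_rotvec()
        if i==0 and np.degrees(np.abs(w)).max()>4: w*=4/np.degrees(np.abs(w)).max(); Rm=Rc@R.from_rotvec(w).as_matrix()
        r=[*(Rc.T@(p-pc)*100).round(2),*np.degrees(w).round(1),grip]; print([float(round(v,2)) for v in r]); pc,Rc=p,Rm
E
python3 -c "
from kin import *
lidrows(.8,16)"
```

```text
theta -0.0010339618018488927 r 0.11922119706586366 lat -0.001202198483488665 phi 0.13774675401474623 F [ 2.  -0.2 -4.3] M [-0.13  0.03 -0.03] w 0.008981592576904791 t 4.7
[0.2, -0.11, -0.55, -0.2, -1.4, 0.6, -1.0]
[0.21, -0.0, -0.54, -0.0, -1.6, -0.0, -1.0]
[0.22, 0.0, -0.53, -0.0, -1.6, 0.0, -1.0]
[0.24, -0.0, -0.53, 0.0, -1.6, 0.0, -1.0]
[0.25, 0.0, -0.52, 0.0, -1.6, -0.0, -1.0]
[0.26, -0.0, -0.51, -0.0, -1.6, 0.0, -1.0]
[0.27, -0.0, -0.51, 0.0, -1.6, 0.0, -1.0]
[0.28, 0.0, -0.5, 0.0, -1.6, -0.0, -1.0]
[0.29, 0.0, -0.49, -0.0, -1.6, 0.0, -1.0]
[0.3, -0.0, -0.49, 0.0, -1.6, 0.0, -1.0]
[0.32, -0.0, -0.48, -0.0, -1.6, 0.0, -1.0]
[0.33, 0.0, -0.47, 0.0, -1.6, -0.0, -1.0]
[0.34, -0.0, -0.46, -0.0, -1.6, -0.0, -1.0]
[0.35, -0.0, -0.45, 0.0, -1.6, 0.0, -1.0]
[0.36, 0.0, -0.44, -0.0, -1.6, -0.0, -1.0]
[0.37, -0.0, -0.43, 0.0, -1.6, 0.0, -1.0]
```

Request:
step_arm([
  [[0.2, 0, -0.55, 0, -1.4, 0, -1], [0.2, 0, -0.55, 0, -1.6, 0, -1], [0.22, 0, -0.53, 0, -1.6, 0, -1], [0.24, 0, -0.53, 0, -1.6, 0, -1], [0.25, 0, -0.52, 0, -1.6, 0, -1], [0.26, 0, -0.51, 0, -1.6, 0, -1], [0.27, 0, -0.51, 0, -1.6, 0, -1], [0.28, 0, -0.5, 0, -1.6, 0, -1]],
])

```text
clock: 5.37
eef_pos: [0.516, -0.1151, 0.1967]
tcp_rot: [-2.177, 2.018, 0.256]
wrist_force: [1.7, 3.1, -6.0]
grip_width: 0.0091
```

```bash
python3 -c "
from kin import *
lidrows(.9,12)"
```

```text
theta 0.36436073687391135 r 0.11938429723191193 lat -0.001198185337867976 phi 13.546771556002785 F [ 1.7  3.1 -6. ] M [ 0.26 -0.19 -0.17] w 0.009135909503736613 t 5.3667
[0.31, -0.12, -0.45, 0.0, 0.6, 0.7, -1.0]
[0.26, -0.0, -0.44, -0.0, -1.4, -0.0, -1.0]
[0.27, 0.0, -0.43, -0.0, -1.4, 0.0, -1.0]
[0.28, -0.0, -0.43, 0.0, -1.4, 0.0, -1.0]
[0.29, 0.0, -0.42, -0.0, -1.4, -0.0, -1.0]
[0.3, -0.0, -0.41, -0.0, -1.4, -0.0, -1.0]
[0.3, 0.0, -0.41, 0.0, -1.4, 0.0, -1.0]
[0.31, -0.0, -0.4, -0.0, -1.4, 0.0, -1.0]
[0.32, 0.0, -0.39, 0.0, -1.4, -0.0, -1.0]
[0.33, -0.0, -0.39, 0.0, -1.4, 0.0, -1.0]
[0.34, -0.0, -0.38, 0.0, -1.4, -0.0, -1.0]
[0.34, 0.0, -0.37, -0.0, -1.4, -0.0, -1.0]
```

Request:
step_arm([
  [[0.27, 0, -0.45, 0, -1, 0, -1], [0.26, 0, -0.44, 0, -1.4, 0, -1], [0.27, 0, -0.43, 0, -1.4, 0, -1], [0.28, 0, -0.43, 0, -1.4, 0, -1], [0.29, 0, -0.42, 0, -1.4, 0, -1], [0.3, 0, -0.41, 0, -1.4, 0, -1], [0.3, 0, -0.41, 0, -1.4, 0, -1], [0.31, 0, -0.4, 0, -1.4, 0, -1], [0.32, 0, -0.4, 0, -1.4, 0, -1], [0.33, 0, -0.39, 0, -1.4, 0, -1], [0.34, 0, -0.38, 0, -1.4, 0, -1], [0.34, 0, -0.37, 0, -1.4, 0, -1]],
])

```text
clock: 6.37
eef_pos: [0.5186, -0.158, 0.2298]
tcp_rot: [-1.985, 1.839, 0.569]
wrist_force: [1.3, 4.0, -1.6]
grip_width: 0.0095
```

```bash
python3 -c "
from kin import *
lidrows(1.5,14)"
```

```text
theta 0.8450110375202988 r 0.11983556978988565 lat -0.0011617635641236897 phi 31.976253763494615 F [ 1.3  4.  -1.6] M [ 0.46 -0.04 -0.23] w 0.009474007254577367 t 6.3667
[0.52, -0.12, -0.39, 0.4, 3.8, 0.7, -1.0]
[0.37, -0.0, -0.38, 0.0, -1.5, -0.0, -1.0]
[0.37, -0.0, -0.37, 0.0, -1.5, -0.0, -1.0]
[0.38, -0.0, -0.36, -0.0, -1.5, 0.0, -1.0]
[0.39, -0.0, -0.35, 0.0, -1.5, -0.0, -1.0]
[0.4, 0.0, -0.35, 0.0, -1.5, 0.0, -1.0]
[0.4, 0.0, -0.34, -0.0, -1.5, -0.0, -1.0]
[0.41, -0.0, -0.33, -0.0, -1.5, -0.0, -1.0]
[0.42, -0.0, -0.32, 0.0, -1.5, 0.0, -1.0]
[0.42, 0.0, -0.31, -0.0, -1.5, -0.0, -1.0]
[0.43, -0.0, -0.3, 0.0, -1.5, 0.0, -1.0]
[0.44, 0.0, -0.29, -0.0, -1.5, -0.0, -1.0]
[0.44, -0.0, -0.28, 0.0, -1.5, -0.0, -1.0]
[0.45, -0.0, -0.27, -0.0, -1.5, -0.0, -1.0]
```

Request:
step_arm([
  [[0.4, 0, -0.38, 0, -1, 0, -1], [0.38, 0, -0.38, 0, -1, 0, -1], [0.38, 0, -0.37, 0, -1, 0, -1], [0.39, 0, -0.36, 0, -1.2, 0, -1], [0.39, 0, -0.35, 0, -1.2, 0, -1], [0.4, 0, -0.35, 0, -1.2, 0, -1], [0.4, 0, -0.34, 0, -1.2, 0, -1], [0.41, 0, -0.33, 0, -1.2, 0, -1], [0.42, 0, -0.32, 0, -1.2, 0, -1], [0.42, 0, -0.31, 0, -1.2, 0, -1], [0.43, 0, -0.3, 0, -1.2, 0, -1], [0.43, 0, -0.29, 0, -1.2, 0, -1], [0.42, 0, -0.28, 0, -1.2, 0, -1]],
])

```text
clock: 7.45
eef_pos: [0.523, -0.23, 0.2348]
tcp_rot: [-1.794, 1.657, 0.811]
wrist_force: [-0.7, 1.2, 2.5]
grip_width: 0.0093
```

```bash
python3 -c "
from kin import *
lidrows(1.85,12)"; python3 - <<'E'
from h import *; from cell import ctrl
for n in("side","top"):
    d=ctrl.read_camera(n); np.savez(f"{n}2.npz",**d)
crop(load('top2.npz'),225,115,370,240,5,'pics/t2.png')
crop(load('side2.npz'),185,100,320,245,4,'pics/s2.png')
E
```

```text
theta 1.484211532997307 r 0.12114095878613752 lat -0.001199497454628424 phi 48.71778810339514 F [-0.7  1.2  2.5] M [ 0.32  0.29 -0.05] w 0.009313276064759292 t 7.45
[0.44, -0.13, -0.02, 0.7, 0.9, 0.7, -1.0]
[0.3, 0.0, -0.17, -0.0, -1.0, 0.0, -1.0]
[0.3, 0.0, -0.16, 0.0, -1.0, -0.0, -1.0]
[0.3, 0.0, -0.16, 0.0, -1.0, -0.0, -1.0]
[0.3, -0.0, -0.15, 0.0, -1.0, 0.0, -1.0]
[0.3, 0.0, -0.15, -0.0, -1.0, -0.0, -1.0]
[0.31, -0.0, -0.15, -0.0, -1.0, -0.0, -1.0]
[0.31, 0.0, -0.14, 0.0, -1.0, 0.0, -1.0]
[0.31, 0.0, -0.14, -0.0, -1.0, -0.0, -1.0]
[0.31, -0.0, -0.13, -0.0, -1.0, 0.0, -1.0]
[0.31, -0.0, -0.13, -0.0, -1.0, -0.0, -1.0]
[0.32, 0.0, -0.12, 0.0, -1.0, 0.0, -1.0]
```

View pics/s2.png

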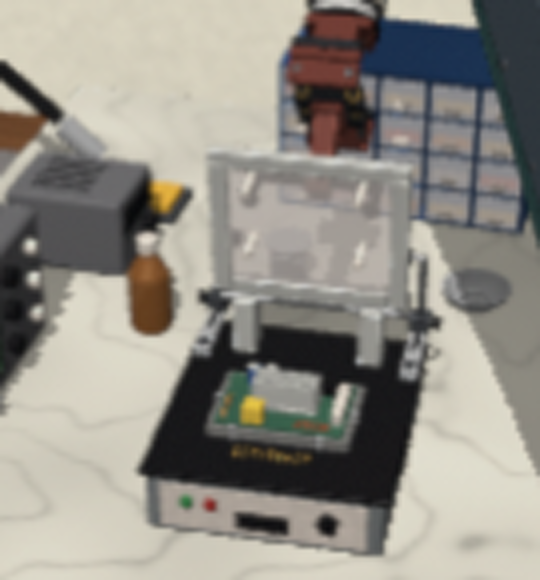

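View pics/t2.png

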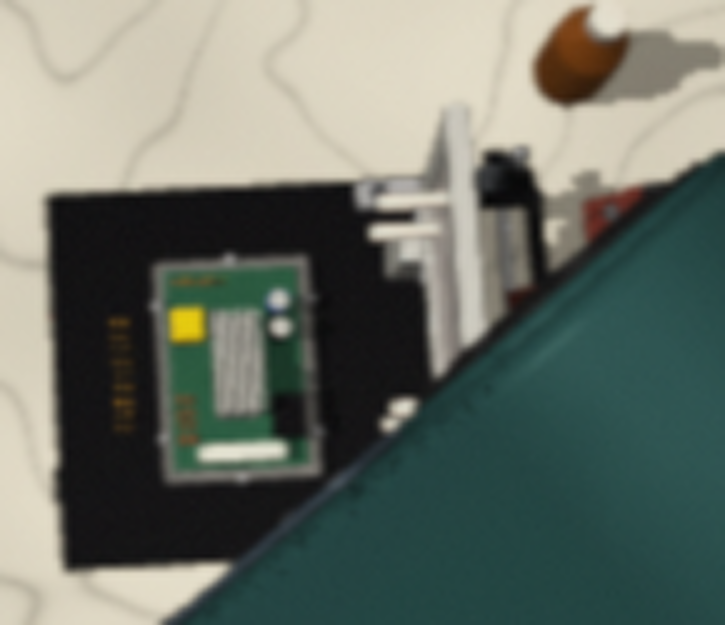

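Request:
step_arm([
  [[0.34, 0, -0.12, 0, -0.6, 0, -1], [0.34, 0, -0.12, 0, -1, 0, -1], [0.33, 0, -0.12, 0, -1, 0, -1], [0.32, 0, -0.12, 0, -1, 0, -1], [0.32, 0, -0.13, 0, -1, 0, -1], [0.31, 0, -0.14, 0, -1, 0, -1], [0.31, 0, -0.14, 0, -1, 0, -1], [0.31, 0, -0.14, 0, -1, 0, -1], [0.31, 0, -0.14, 0, -1, 0, -1], [0.31, 0, -0.13, 0, -1, 0, -1], [0.31, 0, -0.13, 0, -1, 0, -1]],
])

```text
clock: 8.47
eef_pos: [0.5257, -0.272, 0.2112]
tcp_rot: [-1.653, 1.531, 0.953]
wrist_force: [-0.7, 0.5, 1.0]
grip_width: 0.0093
```

```bash
python3 -c "
from kin import *
lidrows(2.0,10)"; python3 - <<'E'
from h import *; t=load('top0.npz'); s=load('side0.npz')
from kin import ex,ey,TO,HG
# stop: check posts in depth: points with z between .15 and .19 behind hinge
for d in (t,load('side1.npz')):
    C=cloud(d); rel=C-HG; X=rel@ex;Y=rel@ey;Z=C[...,2]
    for sg in(1,-1):
        m=(X>.015)&(X<.08)&(np.abs(Y*sg-.095)<.025)&(Z>.12)&(Z<.2)
        print(sg,m.sum(),[ (round(a,3),round(b,3),round(c,3)) for a,b,c in sorted(zip(X[m],Y[m],Z[m]),key=lambda q:-q[2])[:14]])
E
```

```text
theta 1.9105889244421301 r 0.12038235863846128 lat -0.0011736873918273198 phi 60.015034337943405 F [-0.7  0.5  1. ] M [-0.01  0.13 -0.  ] w 0.00929349252165645 t 8.4667
[0.12, -0.13, 0.08, 0.6, -0.6, 0.4, -1.0]
[0.09, -0.0, -0.03, -0.0, -0.3, -0.0, -1.0]
[0.09, -0.0, -0.03, -0.0, -0.3, -0.0, -1.0]
[0.09, -0.0, -0.03, 0.0, -0.3, 0.0, -1.0]
[0.09, 0.0, -0.03, 0.0, -0.3, 0.0, -1.0]
[0.09, -0.0, -0.03, -0.0, -0.3, -0.0, -1.0]
[0.09, -0.0, -0.03, 0.0, -0.3, 0.0, -1.0]
[0.09, -0.0, -0.03, -0.0, -0.3, -0.0, -1.0]
[0.09, 0.0, -0.03, -0.0, -0.3, -0.0, -1.0]
[0.09, 0.0, -0.03, 0.0, -0.3, 0.0, -1.0]
1 61 [(np.float64(0.048), np.float64(0.089), np.float64(0.177)), (np.float64(0.043), np.float64(0.089), np.float64(0.176)), (np.float64(0.048), np.float64(0.084), np.float64(0.176)), (np.float64(0.049), np.float64(0.092), np.float64(0.175)), (np.float64(0.051), np.float64(0.084), np.float64(0.175)), (np.float64(0.046), np.float64(0.087), np.float64(0.174)), (np.float64(0.047), np.float64(0.104), np.float64(0.173)), (np.float64(0.052), np.float64(0.09), np.float64(0.173)), (np.float64(0.046), np.floa
[... 2144 characters left out ...]
7), np.float64(-0.078), np.float64(0.175)), (np.float64(0.042), np.float64(-0.087), np.float64(0.175)), (np.float64(0.052), np.float64(-0.089), np.float64(0.174)), (np.float64(0.046), np.float64(-0.09), np.float64(0.173)), (np.float64(0.048), np.float64(-0.094), np.float64(0.172)), (np.float64(0.041), np.float64(-0.091), np.float64(0.171)), (np.float64(0.047), np.float64(-0.082), np.float64(0.171)), (np.float64(0.041), np.float64(-0.083), np.float64(0.17)), (np.float64(0.048), np.float64(-0.078), np.float64(0.17)), (np.float64(0.054), np.float64(-0.097), np.float64(0.169)), (np.float64(0.038), np.float64(-0.087), np.float64(0.168)), (np.float64(0.045), np.float64(-0.079), np.float64(0.167))]
```

Request:
step_arm([
  [[0.2, 0, -0.03, 0, -0.6, 0, -1], [0.2, 0, -0.05, 0, -0.6, 0, -1], [0.2, 0, -0.05, 0, -0.6, 0, -1], [0.18, 0, -0.05, 0, -0.6, 0, -1], [0.18, 0, -0.05, 0, -0.6, 0, -1], [0.15, 0, -0.05, 0, -0.6, 0, -1]],
])

```text
clock: 8.97
eef_pos: [0.5264, -0.282, 0.201]
tcp_rot: [-1.603, 1.486, 1.0]
wrist_force: [-0.2, -2.4, 1.6]
grip_width: 0.0093
```

```bash
python3 -c "
from kin import *
lidrows(2.2,8)"
```

```text
theta 2.0389509022408414 r 0.12010360839046606 lat -0.0011747531782907098 phi 63.961620116651524 F [-0.2 -2.4  1.6] M [-0.03  0.14  0.07] w 0.009337198308653755 t 8.9667
[0.23, -0.13, 0.03, 0.6, -1.0, 0.3, -1.0]
[0.22, -0.0, -0.06, -0.0, -0.6, 0.0, -1.0]
[0.22, 0.0, -0.05, 0.0, -0.6, 0.0, -1.0]
[0.22, 0.0, -0.05, -0.0, -0.6, -0.0, -1.0]
[0.22, -0.0, -0.05, 0.0, -0.6, -0.0, -1.0]
[0.22, -0.0, -0.05, -0.0, -0.6, 0.0, -1.0]
[0.22, 0.0, -0.05, -0.0, -0.6, -0.0, -1.0]
[0.22, -0.0, -0.04, 0.0, -0.6, -0.0, -1.0]
```

Request:
step_arm([
  [[0.18, 0, -0.03, 0, -0.5, 0, -1], [0.18, 0, -0.04, 0, -0.5, 0, -1], [0.18, 0, -0.04, 0, -0.5, 0, -1]],
])

```text
clock: 9.22
eef_pos: [0.5266, -0.2858, 0.1962]
tcp_rot: [-1.582, 1.467, 1.018]
wrist_force: [-0.2, 0.2, -0.2]
grip_width: 0.0088
```

Request:
step_arm([
  [[0.15, 0, -0.03, 0, -0.5, 0, -1], [0.15, 0, -0.04, 0, -0.5, 0, -1]],
])

```text
clock: 9.38
eef_pos: [0.5267, -0.2879, 0.1933]
tcp_rot: [-1.568, 1.455, 1.031]
wrist_force: [-1.3, -2.4, 0.8]
grip_width: 0.0091
```

```bash
python3 -c "
from kin import *
lidrows(2.2,8)"
```

```text
theta 2.1256090589841294 r 0.11988961534105774 lat -0.0011655764936380532 phi 66.6815822845471 F [-1.3 -2.4  0.8] M [-0.1   0.2   0.11] w 0.009122852503733014 t 9.3833
[0.1, -0.13, 0.04, 0.6, -0.7, 0.3, -1.0]
[0.1, -0.0, -0.02, -0.0, -0.3, -0.0, -1.0]
[0.1, 0.0, -0.02, 0.0, -0.3, 0.0, -1.0]
[0.1, -0.0, -0.02, 0.0, -0.3, 0.0, -1.0]
[0.1, -0.0, -0.02, -0.0, -0.3, -0.0, -1.0]
[0.1, 0.0, -0.02, 0.0, -0.3, 0.0, -1.0]
[0.1, -0.0, -0.02, -0.0, -0.3, 0.0, -1.0]
[0.1, 0.0, -0.02, 0.0, -0.3, -0.0, -1.0]
```

Request:
step_arm([
  [[0.15, 0, -0.03, 0, -0.4, 0, -1], [0.15, 0, -0.03, 0, -0.4, 0, -1]],
])

```text
clock: 9.55
eef_pos: [0.5269, -0.29, 0.1903]
tcp_rot: [-1.557, 1.444, 1.041]
wrist_force: [-1.2, -3.5, 1.4]
grip_width: 0.0092
```

Request:
step_arm([
  [[0.12, 0, -0.03, 0, -0.3, 0, -1], [0.12, 0, -0.03, 0, -0.3, 0, -1]],
])

```text
clock: 9.72
eef_pos: [0.527, -0.2916, 0.1878]
tcp_rot: [-1.548, 1.437, 1.049]
wrist_force: [0.4, -2.4, 2.1]
grip_width: 0.0092
```

```bash
python3 -c "
from kin import *
lidrows(2.25,3)"
```

```text
theta 2.1846326289102436 r 0.11972120998442846 lat -0.0011411515555103937 phi 68.2449579683357 F [ 0.4 -2.4  2.1] M [-0.27  0.13  0.06] w 0.009163705171462333 t 9.7167
[0.23, -0.13, 0.0, 0.6, -1.4, 0.3, -1.0]
[0.24, -0.0, -0.04, -0.0, -0.7, -0.0, -1.0]
[0.24, -0.0, -0.04, 0.0, -0.7, 0.0, -1.0]
```

Request:
step_arm([
  [[0.12, 0, -0.02, 0, -0.3, 0, -1], [0.12, 0, -0.02, 0, -0.3, 0, -1]],
])

```text
clock: 9.88
eef_pos: [0.5271, -0.293, 0.1854]
tcp_rot: [-1.54, 1.429, 1.056]
wrist_force: [0.3, -1.3, 0.2]
grip_width: 0.0089
```

Request:
step_arm([
  [[0.12, 0, -0.02, 0, -0.3, 0, -1], [0.12, 0, -0.02, 0, -0.3, 0, -1]],
])

```text
clock: 10.05
eef_pos: [0.5272, -0.2943, 0.183]
tcp_rot: [-1.532, 1.421, 1.063]
wrist_force: [-0.2, -3.2, 0.4]
grip_width: 0.0087
```

```bash
python3 -c "
from kin import *
lidrows(2.25,3)"; python3 - <<'E'
from h import *; from cell import ctrl
for n in("side","top"):
    d=ctrl.read_camera(n); np.savez(f"{n}3.npz",**d)
crop(load('top3.npz'),225,115,370,240,5,'pics/t3.png')
crop(load('side3.npz'),185,100,320,245,4,'pics/s3.png')
E
```

```text
theta 2.233610113036758 r 0.11962279794877162 lat -0.0011177048359721148 phi 69.55423152558734 F [-0.2 -3.2  0.4] M [-0.14  0.15  0.08] w 0.008744289087428067 t 10.05
[0.04, -0.13, 0.03, 0.6, -1.1, 0.2, -1.0]
[0.06, -0.0, -0.01, -0.0, -0.2, 0.0, -1.0]
[0.06, -0.0, -0.01, 0.0, -0.2, -0.0, -1.0]
```

View pics/s3.png

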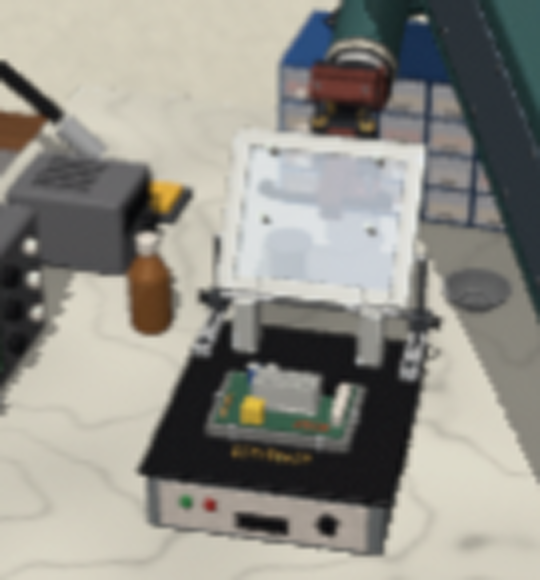

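View pics/t3.png

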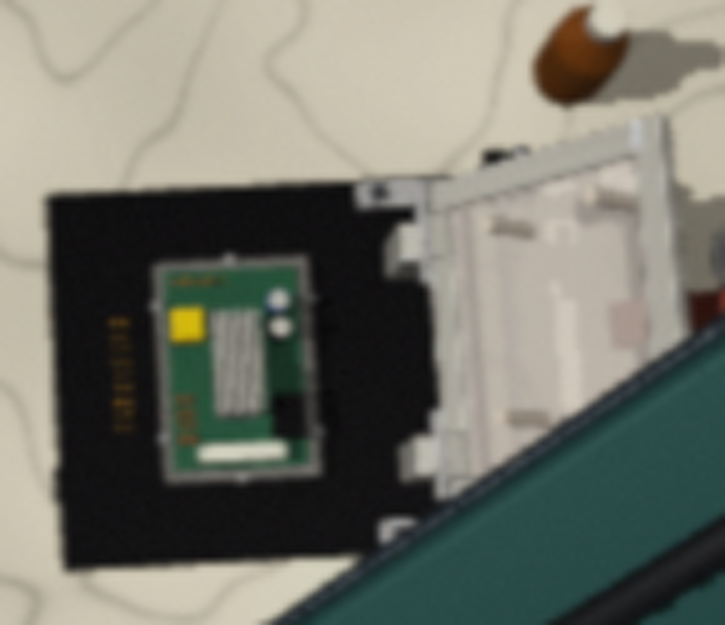

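```bash
python3 - <<'E'
from h import *; from kin import ex,ey,HG
for n in('top3','side3'):
    d=load(n+'.npz');C=cloud(d); rel=C-HG; X=rel@ex;Y=rel@ey;Z=rel[...,2]
    hsv=cv2.cvtColor(d['img'],cv2.COLOR_BGR2HSV)
    m=(Y>.078)&(Y<.094)&(Z>.02)&(Z<.16)&(X>-.02)&(X<.13)&(hsv[...,1]<40)&(hsv[...,2]>120)
    if m.sum()>10:
        A=np.c_[X[m],Z[m]]; u,s,v=np.linalg.svd(A-A.mean(0)); a=v[0]*np.sign(v[0][1]); n_=np.array([a[1],-a[0]])
        print(n,m.sum(),'theta',np.pi-np.arctan2(a[1],a[0]),'offset normal',A.mean(0)@n_,s)
E
```

```text
top3 263 theta 2.2429668072254563 offset normal -0.00379175068755679 [0.69295885 0.03098114]
side3 148 theta 2.2484291553765687 offset normal -0.0037445019819052692 [0.50111968 0.04956806]
```

Request:
step_arm([
  [[0.1, 0, -0.02, 0, -0.2, 0, -1], [0.1, 0, -0.02, 0, -0.2, 0, -1]],
])

```text
clock: 10.32
eef_pos: [0.5271, -0.2943, 0.1829]
tcp_rot: [-1.525, 1.412, 1.07]
wrist_force: [-0.6, -0.2, 5.8]
grip_width: 0.0093
```

Request:
step_arm([
  [[0.1, 0, -0.02, 0, -0.2, 0, -1], [0.1, 0, -0.02, 0, -0.2, 0, -1]],
])

```text
clock: 10.48
eef_pos: [0.5271, -0.2943, 0.183]
tcp_rot: [-1.519, 1.403, 1.077]
wrist_force: [-0.7, 0.9, 5.2]
grip_width: 0.0094
```

Request:
step_arm([
  [[0.1, 0, -0.02, 0, -0.2, 0, -1], [0.1, 0, -0.02, 0, -0.2, 0, -1]],
])

```text
clock: 10.65
eef_pos: [0.5271, -0.2942, 0.1832]
tcp_rot: [-1.513, 1.393, 1.084]
wrist_force: [-0.4, 0.9, 5.4]
grip_width: 0.0092
```

```bash
python3 -c "
from kin import *
lidrows(2.3,3)"
```

```text
theta 2.236220344655746 r 0.11951706440661579 lat -0.001164934769503922 phi 71.42698501155907 F [-0.4  0.9  5.4] M [0.4  0.28 0.09] w 0.009188659566437295 t 10.65
[0.26, -0.14, -0.02, 0.8, 0.2, 0.5, -1.0]
[0.23, -0.0, -0.04, -0.0, -0.7, 0.0, -1.0]
[0.23, -0.0, -0.04, -0.0, -0.7, -0.0, -1.0]
```

Request:
step_arm([
  [[0, 0, 0, 0, 0, 0, -0.5], [0, 0, 0, 0, 0, 0, -0.5], [0, 0, 0, 0, 0, 0, -0.5], [0, 0, 0, 0, 0, 0, -0.5]],
])

```text
clock: 10.98
eef_pos: [0.5276, -0.2937, 0.1819]
tcp_rot: [-1.514, 1.395, 1.084]
wrist_force: [-0.4, -0.2, -0.6]
grip_width: 0.0222
```

```bash
python3 log.py
```

```text
10.9833 [-0.946, 1.003, 1.022, 0.653, 2.198, 0.611] [0.5276, -0.2937, 0.1819] [-1.514, 1.395, 1.084] [-0.36, -0.16, -0.6] 0.022180733614919946
```

```bash
python3 - <<'E'
from kin import *
from h import *
P=P0
# refit kin with more samples
D=[dict(joint_pos=[1.0448965,.359482348,1.51143953,0,1.27247156,-.1150978],eef_pos=[0.23926469, 0.54947994, 0.22182037])]+[json.loads(l) for l in open('log.jsonl')]
f=lambda p:np.concatenate([fk(d['joint_pos'],p)[0]-d['eef_pos'] for d in D])
r=least_squares(f,P0);print(r.x.round(4),np.abs(r.fun).max())
d=load('top3.npz'); img=d['img']; hsv=cv2.cvtColor(img,cv2.COLOR_BGR2HSV)
def Cc(x,y): return [225+(x+.5)/5-.5,115+(y+.5)/5-.5]
# corners board (outer nest grey/green) by hand & heatsink
hs=[Cc(210,312),Cc(262,308),Cc(268,414),Cc(217,417)]
Q=plane(d,hs,.116);print(Q.round(4),Q.mean(0))
m=((hsv[...,0]>50)&(hsv[...,0]<85)&(hsv[...,1]>90)).astype(np.uint8); m[:,:250]=0;m[:,295:]=0;m[:160]=0;m[215:]=0
m=cv2.morphologyEx(m,cv2.MORPH_CLOSE,np.ones((9,9)))
c=max(cv2.findContours(m,0,2)[0],key=cv2.contourArea); bx=cv2.boxPoints(cv2.minAreaRect(c)); print(((bx-[225,115])*5).round())
B=plane(d,bx,.088);print(B.round(4),B.mean(0),np.linalg.norm(np.diff(B,axis=0),axis=1))
e=B-B.mean(0)
for i in range(3):
    v=B[i+1]-B[i]; print(np.degrees(np.arctan2(v[1],v[0])))
o=TO; print('tester frame hs',(Q.mean(0)-o)@ex,(Q.mean(0)-o)@ey,'board',(B.mean(0)-o)@ex,(B.mean(0)-o)@ey)
E
```

```text
[0.     0.2665 0.0689 0.6111 0.4336 0.1122 0.3813] 5.035163235522777e-07
[[ 0.5441 -0.0776  0.116 ]
 [ 0.5469 -0.1078  0.116 ]
 [ 0.4848 -0.1116  0.116 ]
 [ 0.4826 -0.0821  0.116 ]] [ 0.51460836 -0.09477392  0.116     ]
[[166. 273.]
 [292. 267.]
 [301. 455.]
 [175. 461.]]
[[ 0.5713 -0.0535  0.088 ]
 [ 0.5763 -0.129   0.088 ]
 [ 0.4631 -0.1345  0.088 ]
 [ 0.4585 -0.0601  0.088 ]] [ 0.51730272 -0.09429445  0.088     ] [0.0756158  0.11327247 0.07456809]
-86.27079354181092
-177.20377362388686
93.56593609729846
tester frame hs -0.020648303286135053 -0.0012976804932599351 board -0.020957647502802632 0.001421463360568029
```

```bash
python3 - <<'E'
from kin import *; from cell import ctrl
s=ctrl.state(); p=np.array(s['eef_pos']);Rc=R.from_rotvec(s['tcp_rot']).as_matrix(); q=np.array(s['joint_pos'])
W=[(p-.09*Rc[:,2],Rc)]
bd=TO-.0205*ex
W.append((W[0][0]+[0,0.0,.08],rot(np.radians(45),1)))
W.append((W[0][0]+[0,0.06,.17],rot(np.radians(20),1)))
W.append((np.r_[bd[:2],.36],rot(0,1)));W.append((np.r_[bd[:2],.20],rot(0,1)));W.append((np.r_[bd[:2],.092],rot(0,1)))
for a,b in W:
    q,e=ik(a,b,q); print(a.round(3),q.round(2),round(e,5))
E
```

```text
[ 0.534 -0.379  0.211] [-0.99  1.08  0.76  0.71  2.37  0.72] 0.0
[ 0.534 -0.379  0.291] [-0.95  0.77  0.88  0.46  2.14  0.68] 0.0
[ 0.534 -0.319  0.381] [-0.79  0.44  1.06  0.24  1.9   0.77] 0.0
[ 0.516 -0.095  0.36 ] [-0.31  0.15  1.46  0.    1.53  1.19] 0.0
[ 0.516 -0.095  0.2  ] [-0.31  0.27  1.7  -0.    1.17  1.19] 0.0
[ 0.516 -0.095  0.092] [-0.31  0.41  1.81 -0.    0.92  1.19] 0.0
```

Request:
step_arm([
  [[0, 0, -0.5, 0, 0, 0, -0.5], [0, 0, -1, 0, 0, 0, -0.5], [0, 0, -1.5, 0, 0, 0, -0.5], [0, 0, -2, 0, 0, 0, -0.5], [0, 0, -2, 0, 0, 0, -0.3], [0, 0, -2, 0, 0, 0, -0.1]],
])

```text
clock: 11.48
eef_pos: [0.5345, -0.3784, 0.2107]
tcp_rot: [-1.513, 1.394, 1.092]
wrist_force: [1.0, 0.1, -0.0]
grip_width: 0.0321
```

```bash
python3 log.py; python3 - <<'E'
from kin import *; from cell import ctrl
s=ctrl.state(); p=np.array(s['eef_pos'])
a=p+[0,-.01,.08];b=rot(np.radians(45),1); c=a+[0,.06,.09];e=rot(np.radians(20),1)
bd=TO-.0205*ex
for r in rows(a,b,6,0): print(r)
print()
for r in rows(c,e,7,0,a,b): print(r)
print()
for r in rows(np.r_[bd[:2],.36],rot(0,1),9,0,c,e): print(r)
E
```

```text
11.4833 [-0.992, 1.08, 0.759, 0.708, 2.376, 0.724] [0.5345, -0.3784, 0.2107] [-1.513, 1.394, 1.092] [1.04, 0.11, -0.03] 0.032106830617566286
[-1.21, 0.02, -0.58, 0.2, 4.4, 0.1, 0.0]
[-1.16, 0.02, -0.67, 0.2, 4.4, 0.1, 0.0]
[-1.11, 0.02, -0.76, 0.2, 4.4, 0.1, 0.0]
[-1.05, 0.01, -0.84, 0.2, 4.4, 0.1, 0.0]
[-0.98, 0.01, -0.92, 0.2, 4.4, 0.1, 0.0]
[-0.9, 0.01, -0.99, 0.2, 4.4, 0.1, 0.0]

[-1.51, -0.05, -0.3, 0.0, 3.6, 0.0, 0.0]
[-1.49, -0.05, -0.4, 0.0, 3.6, 0.0, 0.0]
[-1.46, -0.05, -0.49, 0.0, 3.6, 0.0, 0.0]
[-1.43, -0.05, -0.58, 0.0, 3.6, 0.0, 0.0]
[-1.39, -0.05, -0.67, 0.0, 3.6, 0.0, 0.0]
[-1.35, -0.05, -0.75, 0.0, 3.6, 0.0, 0.0]
[-1.3, -0.05, -0.84, 0.0, 3.6, 0.0, 0.0]

[-2.37, 0.04, 1.11, -0.0, 2.2, -0.0, 0.0]
[-2.41, 0.04, 1.01, -0.0, 2.2, -0.0, 0.0]
[-2.45, 0.04, 0.92, -0.0, 2.2, -0.0, 0.0]
[-2.48, 0.04, 0.82, -0.0, 2.2, -0.0, 0.0]
[-2.51, 0.04, 0.73, -0.0, 2.2, -0.0, 0.0]
[-2.54, 0.04, 0.63, -0.0, 2.2, -0.0, 0.0]
[-2.56, 0.04, 0.53, -0.0, 2.2, -0.0, 0.0]
[-2.58, 0.04, 0.43, -0.0, 2.2, -0.0, 0.0]
[-2.59, 0.04, 0.33, -0.0, 2.2, -0.0, 0.0]
```

Request:
step_arm([
  [[-1.2, 0, -0.6, 0.2, 4.4, 0, 0], [-1.2, 0, -0.7, 0.2, 4.4, 0, 0], [-1.1, 0, -0.8, 0.2, 4.4, 0, 0], [-1.1, 0, -0.9, 0.2, 4.4, 0, 0], [-1, 0, -0.9, 0.2, 4.4, 0, 0], [-0.9, 0, -1, 0.2, 4.4, 0, 0], [-1.5, 0, -0.3, 0, 3.6, 0, 0], [-1.5, 0, -0.4, 0, 3.6, 0, 0], [-1.5, 0, -0.5, 0, 3.6, 0, 0], [-1.4, 0, -0.6, 0, 3.6, 0, 0], [-1.4, 0, -0.7, 0, 3.6, 0, 0], [-1.4, 0, -0.8, 0, 3.6, 0, 0], [-1.3, 0, -0.9, 0, 3.6, 0, 0]],
])

```text
clock: 12.57
eef_pos: [0.5291, -0.3404, 0.3779]
tcp_rot: [-2.102, 2.002, 0.332]
wrist_force: [-0.5, 1.1, 0.3]
grip_width: 0.0437
```

```bash
python3 log.py; python3 - <<'E'
from kin import *; from h import *; from cell import ctrl
bd=TO-.0205*ex
for r in rows(np.r_[bd[:2],.33],rot(0,1),11,0): print(r)
d=ctrl.read_camera('side'); np.savez('side4.npz',**d); crop(d,165,80,320,245,4,'pics/s4.png')
E
```

```text
12.5667 [-0.808, 0.439, 1.056, 0.218, 1.88, 0.756] [0.5291, -0.3404, 0.3779] [-2.102, 2.002, 0.332] [-0.46, 1.11, 0.34] 0.043695240402213044
[-1.99, 0.01, 1.11, -0.0, 1.6, -0.1, 0.0]
[-2.02, 0.01, 1.05, -0.0, 1.6, -0.1, 0.0]
[-2.05, 0.01, 0.99, -0.0, 1.6, -0.1, 0.0]
[-2.08, 0.0, 0.93, -0.0, 1.6, -0.1, 0.0]
[-2.1, 0.0, 0.87, -0.0, 1.6, -0.1, 0.0]
[-2.13, -0.0, 0.81, -0.0, 1.6, -0.1, 0.0]
[-2.15, -0.0, 0.75, -0.0, 1.6, -0.1, 0.0]
[-2.17, -0.01, 0.69, -0.0, 1.6, -0.1, 0.0]
[-2.19, -0.01, 0.63, -0.0, 1.6, -0.1, 0.0]
[-2.21, -0.01, 0.56, -0.0, 1.6, -0.1, 0.0]
[-2.22, -0.02, 0.5, -0.0, 1.6, -0.1, 0.0]
```

View pics/s4.png

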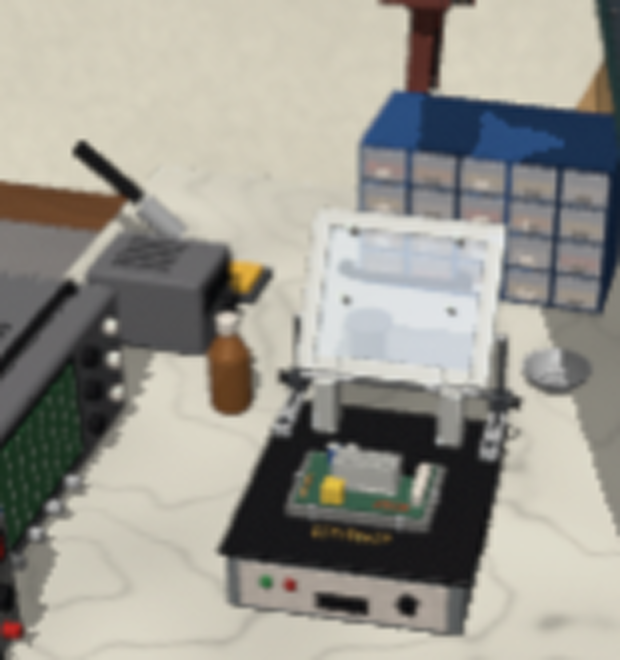

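Lid rests open (edge at ~(410,225)); the gripper is clear above it. On to the board.

Request:
step_arm([
  [[-2, 0, 0.8, 0, 1.6, 0, 0], [-2, 0, 0.8, 0, 1.6, 0, 0], [-2, 0, 0.8, 0, 1.6, 0, 0], [-2.1, 0, 0.8, 0, 1.6, 0, 0], [-2.1, 0, 0.8, 0, 1.6, 0, 0], [-2.1, 0, 0.8, 0, 1.6, 0, 0], [-2.1, 0, 0.8, 0, 1.6, -0.1, 0], [-2.2, 0, 0.8, 0, 1.6, -0.1, 0], [-2.2, 0, 0.7, 0, 1.6, -0.1, 0], [-2.2, 0, 0.7, 0, 1.6, -0.1, 0], [-2.2, 0, 0.7, 0, 1.6, -0.1, 0], [0, 0, 0, 0, 0, 0, 0]],
])

```text
clock: 13.62
eef_pos: [0.5179, -0.0887, 0.337]
tcp_rot: [-2.277, 2.16, -0.026]
wrist_force: [0.1, 0.2, 0.1]
grip_width: 0.044
```

```bash
python3 log.py; python3 - <<'E'
from kin import *
bd=TO-.0205*ex
for r in rows(np.r_[bd[:2],.14],rot(0,1),12,0): print(r)
E
```

```text
13.6167 [-0.297, 0.154, 1.51, -0.005, 1.461, 1.221] [0.5179, -0.0887, 0.337] [-2.277, 2.16, -0.026] [0.14, 0.22, 0.07] 0.044036306446538685
[0.03, 0.04, 1.64, -0.1, -0.0, -0.0, 0.0]
[0.04, 0.04, 1.64, -0.1, -0.0, -0.0, 0.0]
[0.04, 0.04, 1.64, -0.1, -0.0, -0.0, 0.0]
[0.04, 0.04, 1.64, -0.1, -0.0, -0.0, 0.0]
[0.04, 0.03, 1.64, -0.1, -0.0, -0.0, 0.0]
[0.04, 0.03, 1.64, -0.1, -0.0, -0.0, 0.0]
[0.04, 0.03, 1.64, -0.1, -0.0, -0.0, 0.0]
[0.04, 0.03, 1.64, -0.1, -0.0, -0.0, 0.0]
[0.04, 0.03, 1.64, -0.1, -0.0, -0.0, 0.0]
[0.05, 0.03, 1.64, -0.1, -0.0, -0.0, 0.0]
[0.05, 0.02, 1.64, -0.1, -0.0, -0.0, 0.0]
[0.05, 0.02, 1.64, -0.1, -0.0, -0.0, 0.0]
```

Request:
step_arm([
  [[0, 0, 1.7, -0.1, 0, 0, 0], [0, 0, 1.7, -0.1, 0, 0, 0], [0, 0, 1.7, -0.1, 0, 0, 0], [0.1, 0.1, 1.7, -0.1, 0, 0, 0], [0.1, 0.1, 1.7, -0.1, 0, 0, 0], [0.1, 0.1, 1.7, -0.1, 0, 0, 0], [0.1, 0.1, 1.7, -0.1, 0, 0, 0], [0.1, 0, 1.7, -0.1, 0, 0, 0], [0.1, 0, 1.7, -0.1, 0, 0, 0], [0.1, 0, 1.6, -0.1, 0, 0, 0], [0, 0, 1.2, -0.1, 0, 0, 0], [0, 0, 0.6, 0, 0, 0, 0]],
])

```text
clock: 14.62
eef_pos: [0.5198, -0.1037, 0.1441]
tcp_rot: [2.269, -2.162, -0.0]
wrist_force: [-0.7, 0.2, 0.1]
grip_width: 0.0437
```

```bash
python3 log.py; python3 - <<'E'
from kin import *; from h import *; from cell import ctrl
bd=TO-.0205*ex
for r in rows(np.r_[bd[:2],.093],rot(0,1),7,0): print(r)
d=ctrl.read_camera('side'); np.savez('side5.npz',**d); crop(d,205,120,305,245,5,'pics/s5.png')
print((proj(d,[ctrl.state()['eef_pos']])[0]-[205,120])*5)
E
```

```text
14.6167 [-0.322, 0.349, 1.749, -0.007, 1.046, 1.204] [0.5198, -0.1037, 0.1441] [2.269, -2.162, -0.0] [-0.67, 0.18, 0.07] 0.043735017792663734
[-0.13, 0.05, 0.73, 0.0, -0.0, -0.1, 0.0]
[-0.13, 0.05, 0.73, 0.0, -0.0, -0.1, 0.0]
[-0.13, 0.05, 0.73, 0.0, -0.0, -0.1, 0.0]
[-0.13, 0.05, 0.73, 0.0, -0.0, -0.1, 0.0]
[-0.13, 0.05, 0.73, 0.0, -0.0, -0.1, 0.0]
[-0.13, 0.05, 0.73, 0.0, -0.0, -0.1, 0.0]
[-0.13, 0.05, 0.73, 0.0, -0.0, -0.1, 0.0]
[253.83618355 336.02674638]
```

View pics/s5.png

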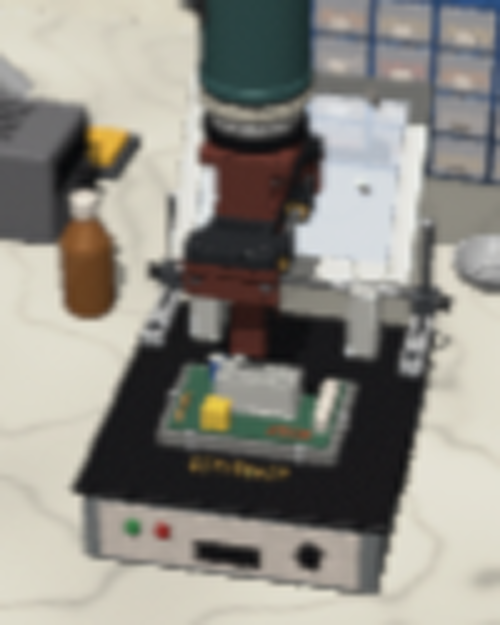

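Request:
step_arm([
  [[-0.4, 0.2, 0, 0, 0, -0.3, 0], [-0.4, 0.2, 0, 0, 0, -0.3, 0], [0, 0, 0, 0, 0, 0, 0]],
])

```text
clock: 14.92
eef_pos: [0.5152, -0.0964, 0.1439]
tcp_rot: [2.279, -2.151, -0.003]
wrist_force: [0.3, -0.2, -0.7]
grip_width: 0.0439
```

```bash
python3 log.py; python3 - <<'E'
from kin import *
bd=TO-.0205*ex
for r in rows(np.r_[bd[:2],.093],rot(0,1),1,0): print(r)
E
```

```text
14.9167 [-0.312, 0.343, 1.761, -0.007, 1.043, 1.204] [0.5152, -0.0964, 0.1439] [2.279, -2.151, -0.003] [0.28, -0.19, -0.72] 0.04389824062520626
[-0.17, -0.11, 5.09, 0.4, -0.2, -0.3, 0.0]
```

Request:
step_arm([
  [[-0.1, 0, 0.9, 0, 0, 0, 0], [-0.1, 0, 0.9, 0, 0, 0, 0], [0, 0, 0.9, 0, 0, 0, 0], [0, 0, 0.9, 0.1, 0, 0, 0], [0, 0, 0.8, 0.1, 0, 0, 0], [0, 0, 0.4, 0.1, 0, 0, 0], [0, 0, 0, 0, 0, 0, 0]],
])

```text
clock: 15.5
eef_pos: [0.5166, -0.0941, 0.0934]
tcp_rot: [2.286, -2.154, 0.01]
wrist_force: [0.4, 0.1, 0.9]
grip_width: 0.0446
```

```bash
python3 log.py; python3 - <<'E'
from kin import *
bd=TO-.0205*ex
for r in rows(np.r_[bd[:2],.093],rot(0,1),1,0): print(r)
E
```

```text
15.5 [-0.309, 0.408, 1.816, -0.005, 0.912, 1.205] [0.5166, -0.0941, 0.0934] [2.286, -2.154, 0.01] [0.43, 0.06, 0.89] 0.044571561517854054
[0.07, 0.07, 0.04, -0.2, -0.3, -0.2, 0.0]
```

Request:
step_arm([
  [[0.05, 0, 0, 0, -0.3, -0.2, -0.2], [0, 0, 0, 0, 0, 0, -1], [0, 0, 0, 0, 0, 0, -1], [0, 0, 0, 0, 0, 0, -1], [0, 0, 0, 0, 0, 0, -1], [0, 0, 0, 0, 0, 0, -1]],
])

```text
clock: 16.0
eef_pos: [0.5167, -0.0948, 0.0934]
tcp_rot: [-2.288, 2.148, -0.003]
wrist_force: [0.4, 1.2, -1.6]
grip_width: 0.0259
```

```bash
python3 log.py; python3 -c "
from kin import *; from cell import ctrl
print(R.from_rotvec(ctrl.state()['tcp_rot']).as_matrix().round(4))"
```

```text
16.0 [-0.314, 0.409, 1.814, 0.002, 0.915, 1.192] [0.5167, -0.0948, 0.0934] [-2.288, 2.148, -0.003] [0.38, 1.21, -1.56] 0.02591699109470745
[[ 6.30e-02 -9.98e-01  3.30e-03]
 [-9.98e-01 -6.30e-02  7.00e-04]
 [-5.00e-04 -3.40e-03 -1.00e+00]]
```

```bash
python3 - <<'E'
from h import *
t=load('top0.npz'); C=cloud(t)
def T(x,y,z): return plane(t,[90+(x+.5)/4-.5,110+(y+.5)/4-.5],z)[0].round(4)
print('mug rim L,R,top,bottom',T(26,130,.095),T(130,130,.095),T(75,82,.095),T(77,186,.095),'handle tip',T(190,180,.05),T(190,180,.0))
m=(C[...,2]>.03)&(C[...,2]<.12)&(C[...,0]>.5)&(C[...,0]<.8)&(C[...,1]>.25)&(C[...,1]<.42)
P=C[m];print(m.sum(),P.min(0),P.max(0)); 
top=P[P[:,2]>.09]; print(top.min(0),top.max(0)); hd=P[P[:,1]<top[:,1].min()+.003]; print(hd.round(3)[:20])
# red tray/reject top height, other tall things between
m=(C[...,2]>.06)&(C[...,0]>.4)&(C[...,0]<.8)&(C[...,1]>.0)&(C[...,1]<.5);print(C[m].min(0),C[m].max(0))
E
```

```text
mug rim L,R,top,bottom [0.6457 0.4315 0.095 ] [0.647  0.3541 0.095 ] [0.6833 0.3976 0.095 ] [0.6035 0.3907 0.095 ] handle tip [0.6204 0.3212 0.05  ] [0.6326 0.3367 0.    ]
439 [0.60454359 0.32066721 0.0302395 ] [0.68454762 0.41980315 0.10165571]
[0.60615239 0.35361916 0.09016239] [0.68454762 0.4180317  0.10165571]
[[0.657 0.356 0.092]
 [0.653 0.354 0.097]
 [0.657 0.356 0.083]
 [0.66  0.356 0.074]
 [0.65  0.354 0.097]
 [0.653 0.355 0.085]
 [0.656 0.356 0.074]
 [0.659 0.356 0.065]
 [0.645 0.355 0.102]
 [0.648 0.355 0.094]
 [0.651 0.356 0.083]
 [0.653 0.355 0.077]
 [0.655 0.355 0.068]
 [0.644 0.357 0.097]
 [0.644 0.354 0.097]
 [0.646 0.354 0.088]
 [0.65  0.356 0.074]
 [0.651 0.354 0.071]
 [0.655 0.355 0.057]
 [0.658 0.356 0.046]]
[4.00032739e-01 2.14378817e-05 6.00168312e-02] [0.79996161 0.43261701 0.15200527]
```

Request:
step_arm([
  [[0, 0, -0.4, 0, 0, 0, -1], [0, 0, -0.8, 0, 0, 0, -1], [0, 0, -1.2, 0, 0, 0, -1], [0, 0, -1.5, 0, 0, 0, -1], [0, 0, -1.5, 0, 0, 0, -1], [0, 0, -1.5, 0, 0, 0, -1], [0, 0, -1.5, 0, 0, 0, -1], [0, 0, -1.5, 0, 0, 0, -1], [0, 0, -1.2, 0, 0, 0, -1], [0, 0, -0.8, 0, 0, 0, -1]],
])

```text
clock: 16.83
eef_pos: [0.5139, -0.0939, 0.2215]
tcp_rot: [-2.29, 2.149, 0.001]
wrist_force: [0.1, 0.1, -1.2]
grip_width: 0.0255
```

```bash
python3 log.py; python3 - <<'E'
from kin import *; from h import *; from cell import ctrl
ty=np.radians(6.6); x=np.array([np.sin(ty),-np.cos(ty),0]); z=-ez; Rm=np.c_[x,np.cross(z,x),z]
for r in rows(np.array([.6255,.2490,.19]),Rm,18,-1): print(r)
print(ik(np.array([.6255,.2490,.0124]),Rm,ctrl.state()['joint_pos']))
d=ctrl.read_camera('side'); np.savez('side6.npz',**d); crop(d,205,100,305,245,4,'pics/s6.png')
E
```

```text
16.8333 [-0.314, 0.249, 1.678, 0.002, 1.216, 1.193] [0.5139, -0.0939, 0.2215] [-2.29, 2.149, 0.001] [0.11, 0.06, -1.22] 0.025542285625828796
[-1.86, -0.74, 0.18, -0.0, 0.0, -0.2, -1.0]
[-1.86, -0.74, 0.18, -0.0, 0.0, -0.2, -1.0]
[-1.86, -0.75, 0.18, -0.0, 0.0, -0.2, -1.0]
[-1.86, -0.76, 0.18, -0.0, 0.0, -0.2, -1.0]
[-1.85, -0.76, 0.18, -0.0, 0.0, -0.2, -1.0]
[-1.85, -0.77, 0.18, -0.0, 0.0, -0.2, -1.0]
[-1.85, -0.77, 0.18, -0.0, 0.0, -0.2, -1.0]
[-1.85, -0.78, 0.18, -0.0, 0.0, -0.2, -1.0]
[-1.84, -0.78, 0.18, -0.0, 0.0, -0.2, -1.0]
[-1.84, -0.79, 0.18, -0.0, 0.0, -0.2, -1.0]
[-1.84, -0.79, 0.18, -0.0, 0.0, -0.2, -1.0]
[-1.84, -0.8, 0.18, -0.0, 0.0, -0.2, -1.0]
[-1.84, -0.8, 0.18, -0.0, 0.0, -0.2, -1.0]
[-1.83, -0.81, 0.18, -0.0, 0.0, -0.2, -1.0]
[-1.83, -0.81, 0.18, -0.0, 0.0, -0.2, -1.0]
[-1.83, -0.82, 0.18, -0.0, 0.0, -0.2, -1.0]
[-1.83, -0.82, 0.18, -0.0, 0.0, -0.2, -1.0]
[-1.82, -0.83, 0.18, -0.0, 0.0, -0.2, -1.0]
(array([ 2.76330925e-01,  6.83664389e-01,  1.51871507e+00, -6.57175936e-14,
        9.39213190e-01,  1.73193552e+00]), np.float64(2.629120879338309e-12))
```

View pics/s6.png

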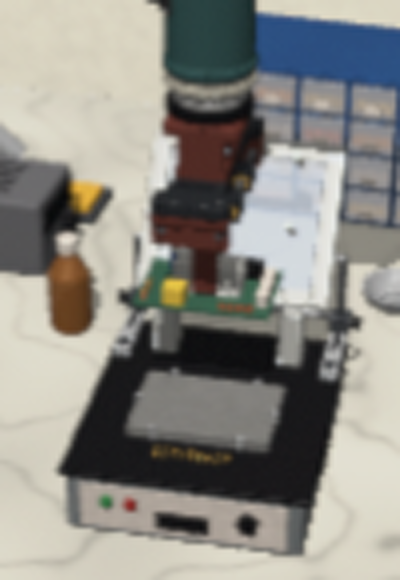

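Request:
step_arm([
  [[-1, -0.4, 0, 0, 0, -0.2, -1], [-1.8, -0.7, 0.1, 0, 0, -0.2, -1], [-1.9, -0.8, 0.2, 0, 0, -0.2, -1], [-1.9, -0.8, 0.2, 0, 0, -0.2, -1], [-1.9, -0.8, 0.2, 0, 0, -0.2, -1], [-1.9, -0.8, 0.2, 0, 0, -0.2, -1], [-1.9, -0.8, 0.2, 0, 0, -0.2, -1], [-1.9, -0.8, 0.2, 0, 0, -0.2, -1], [-1.9, -0.8, 0.2, 0, 0, -0.2, -1], [-1.9, -0.8, 0.2, 0, 0, -0.2, -1], [-1.9, -0.8, 0.2, 0, 0, -0.2, -1], [-1.9, -0.8, 0.2, 0, 0, -0.2, -1], [-1.9, -0.8, 0.2, 0, 0, -0.2, -1], [-1.9, -0.8, 0.2, 0, 0, -0.2, -1], [-1.9, -0.8, 0.2, 0, 0, -0.2, -1], [-1.8, -0.8, 0.2, 0, 0, -0.2, -1], [-1.5, -0.7, 0.1, 0, 0, -0.1, -1], [-0.9, -0.5, 0, 0, 0, 0, -1], [0, 0, 0, 0, 0, 0, -1]],
])

```text
clock: 18.47
eef_pos: [0.6136, 0.2637, 0.1765]
tcp_rot: [2.347, -2.071, -0.026]
wrist_force: [-0.6, -0.4, -1.9]
grip_width: 0.0255
```

```bash
cat > tr.py <<'E'
from kin import *
import sys
ty=np.radians(6.6); x=np.array([np.sin(ty),-np.cos(ty),0]); z=-ez; Rm=np.c_[x,np.cross(z,x),z]
for r in rows(np.array([.6255,.2460,float(sys.argv[1])]),Rm,1,-1): print(r)
E
python3 log.py;python3 tr.py .06; python3 - <<'E'
from h import *; from cell import ctrl
d=ctrl.read_camera('side'); np.savez('side7.npz',**d); crop(d,130,180,310,310,4,'pics/s7.png')
d=ctrl.read_camera('top'); crop(d,90,90,290,240,4,'pics/t7.png')
E
```

```text
18.4667 [0.298, 0.504, 1.389, 0.008, 1.267, 1.742] [0.6136, 0.2637, 0.1765] [2.347, -2.071, -0.026] [-0.55, -0.38, -1.9] 0.025487064654063706
[1.95, -1.19, 11.62, 1.1, 0.3, 0.5, -1.0]
```

View pics/s7.png

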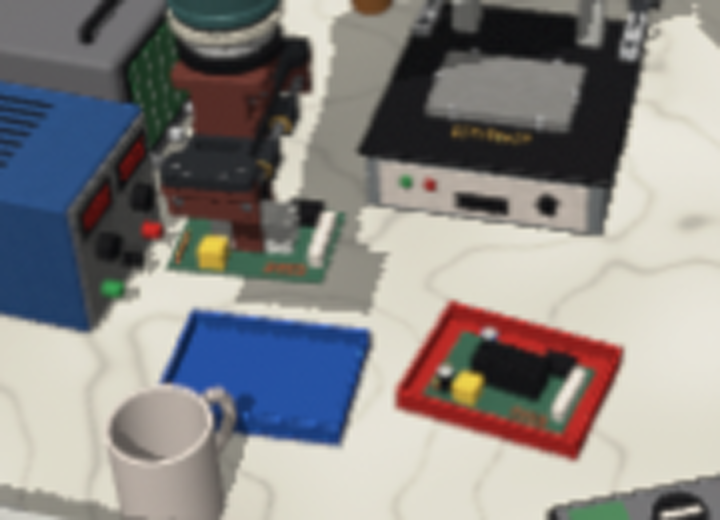

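View pics/t7.png

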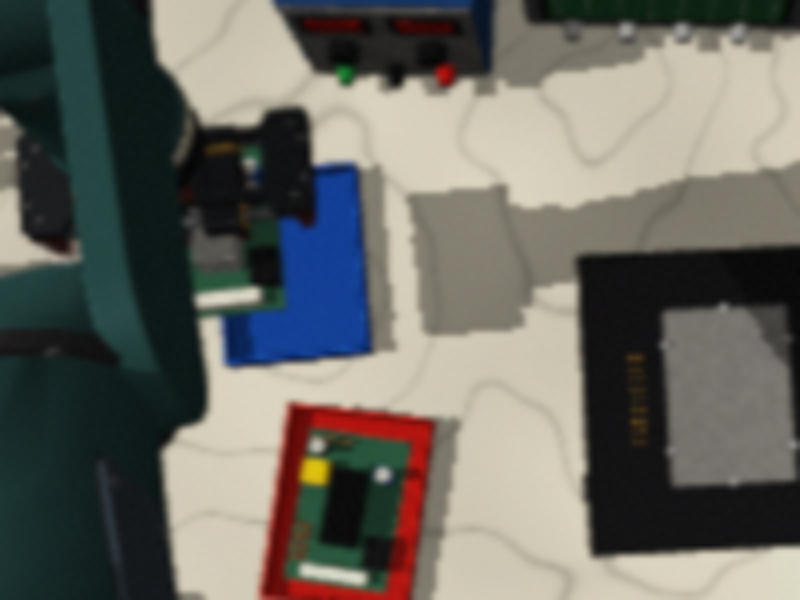

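Request:
step_arm([
  [[0.9, -0.6, 0, 0.5, 0, 0, -1], [0.9, -0.6, 0.5, 0.5, 0.3, 0.5, -1], [0, 0, 1.2, 0, 0, 0, -1], [0, 0, 1.5, 0, 0, 0, -1], [0, 0, 1.5, 0, 0, 0, -1], [0, 0, 1.5, 0, 0, 0, -1], [0, 0, 1.5, 0, 0, 0, -1], [0, 0, 1.2, 0, 0, 0, -1], [0, 0, 0.6, 0, 0, 0, -1], [0, 0, 0, 0, 0, 0, -1]],
])

```text
clock: 19.4
eef_pos: [0.6288, 0.2298, 0.0741]
tcp_rot: [2.327, -2.104, 0.006]
wrist_force: [-0.1, 0.2, -1.6]
grip_width: 0.0259
```

```bash
python3 log.py;python3 tr.py .02; python3 - <<'E'
from h import *; from cell import ctrl
d=ctrl.read_camera('side'); crop(d,130,180,310,310,4,'pics/s8.png')
E
```

```text
19.4 [0.251, 0.604, 1.49, -0.007, 1.049, 1.724] [0.6288, 0.2298, 0.0741] [2.327, -2.104, 0.006] [-0.08, 0.23, -1.6] 0.025861924397988956
[-1.68, 0.16, 5.4, 0.1, -0.3, -0.9, -1.0]
```

View pics/s8.png

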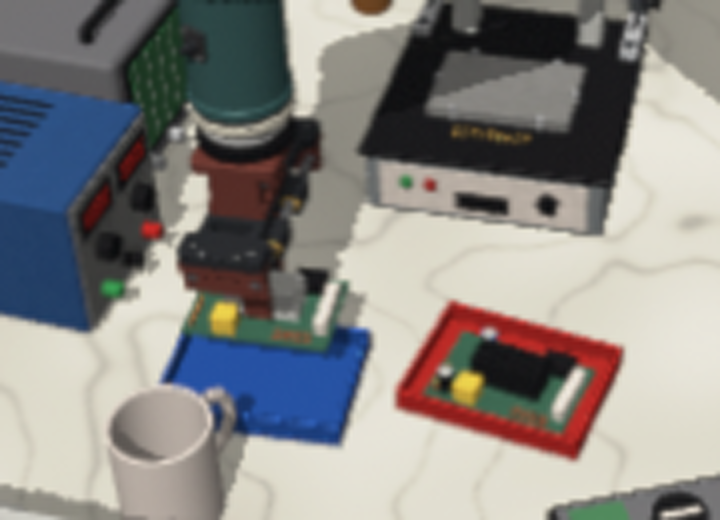

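Request:
step_arm([
  [[-0.5, 0, 0, 0, 0, -0.3, -1], [-0.5, 0, 0, 0, 0, -0.3, -1], [-0.3, 0, 0, 0, 0, -0.2, -1], [0, 0, 0, 0, 0, 0, -1], [0, 0, 0, 0, 0, 0, -1]],
])

```text
clock: 19.87
eef_pos: [0.6297, 0.2441, 0.0776]
tcp_rot: [2.345, -2.09, 0.011]
wrist_force: [-0.2, 0.5, -1.2]
grip_width: 0.0259
```

```bash
python3 log.py;python3 tr.py .02
```

```text
19.8667 [0.271, 0.605, 1.478, -0.007, 1.055, 1.73] [0.6297, 0.2441, 0.0776] [2.345, -2.09, 0.011] [-0.23, 0.46, -1.24] 0.02594175198644831
[-0.26, 0.42, 5.76, -0.3, -0.3, -0.0, -1.0]
```

Request:
step_arm([
  [[-0.1, 0.2, 0.5, 0, 0, 0, -1], [0, 0.1, 0.8, -0.2, -0.2, 0, -1], [0, 0, 0.8, 0, 0, 0, -1], [0, 0, 0.8, 0, 0, 0, -1], [0, 0, 0.8, 0, 0, 0, -1], [0, 0, 0.7, 0, 0, 0, -1], [0, 0, 0.4, 0, 0, 0, -1], [0, 0, 0, 0, 0, 0, -1]],
])

```text
clock: 20.53
eef_pos: [0.6262, 0.245, 0.0244]
tcp_rot: [2.346, -2.089, 0.002]
wrist_force: [-0.5, 0.5, -1.8]
grip_width: 0.0259
```

```bash
python3 log.py;python3 tr.py .0124; python3 - <<'E'
from h import *; from cell import ctrl
d=ctrl.read_camera('side'); crop(d,130,180,310,310,4,'pics/s9.png')
E
```

```text
20.5333 [0.271, 0.667, 1.515, -0.002, 0.959, 1.727] [0.6262, 0.245, 0.0244] [2.346, -2.089, 0.002] [-0.53, 0.55, -1.79] 0.025923742188112553
[-0.11, 0.06, 1.2, -0.0, -0.1, 0.0, -1.0]
```

View pics/s9.png

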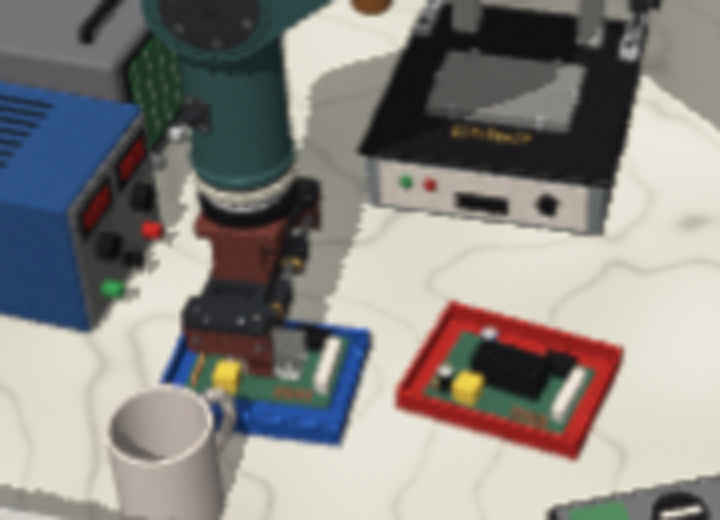

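Request:
step_arm([
  [[0, 0, 0.3, 0, 0, 0, -1], [0, 0, 0.3, 0, 0, 0, -1], [0, 0, 0.25, 0, 0, 0, -1], [0, 0, 0.15, 0, 0, 0, -1], [0, 0, 0.15, 0, 0, 0, -1]],
])

```text
clock: 21.0
eef_pos: [0.6276, 0.2452, 0.0133]
tcp_rot: [-2.344, 2.089, -0.005]
wrist_force: [-0.0, 0.1, -2.1]
grip_width: 0.0259
```

Request:
step_arm([
  [[0, 0, 0.1, 0, 0, 0, -1], [0, 0, 0.1, 0, 0, 0, -1], [0, 0, 0.1, 0, 0, 0, -1]],
])

```text
clock: 21.25
eef_pos: [0.6277, 0.2453, 0.012]
tcp_rot: [-2.344, 2.088, -0.005]
wrist_force: [-2.6, -1.5, 7.9]
grip_width: 0.026
```

Request:
step_arm([
  [[0, 0, 0.05, 0, 0, 0, -1], [0, 0, 0.05, 0, 0, 0, -1], [0, 0, 0.05, 0, 0, 0, -1]],
])

```text
clock: 21.5
eef_pos: [0.628, 0.2454, 0.012]
tcp_rot: [-2.344, 2.088, -0.006]
wrist_force: [-1.9, -1.6, 4.7]
grip_width: 0.0259
```

Request:
step_arm([
  [[0, 0, 0, 0, 0, 0, -0.3], [0, 0, 0, 0, 0, 0, -0.1], [0, 0, 0, 0, 0, 0, -0.1], [0, 0, 0, 0, 0, 0, -0.1], [0, 0, 0, 0, 0, 0, -0.1]],
])

```text
clock: 21.92
eef_pos: [0.6294, 0.2458, 0.0123]
tcp_rot: [-2.342, 2.086, -0.008]
wrist_force: [0.3, -0.1, -0.8]
grip_width: 0.0395
```

```bash
python3 log.py
```

```text
21.9167 [0.271, 0.684, 1.519, -0.002, 0.931, 1.727] [0.6294, 0.2458, 0.0123] [-2.342, 2.086, -0.008] [0.35, -0.1, -0.77] 0.03947699548765011
```

Request:
step_arm([
  [[0, 0, -0.3, 0, 0, 0, -0.1], [0, 0, -0.6, 0, 0, 0, -0.1], [0, 0, -1, 0, 0, 0, -0.1], [0, 0, -1.5, 0, 0, 0, -0.1], [0, 0, -2, 0, 0, 0, -0.1], [0, 0, -2, 0, 0, 0, -0.1], [0, 0, -2.5, 0, 0, 0, -0.1], [0, 0, -2.5, 0, 0, 0, -0.1], [0, 0, -2.5, 0, 0, 0, -0.1], [0, 2, -2, 0, 0, 0, -0.1], [0, 3, 0, 0, 0, 0, -0.1], [0, 3, 0, 0, 0, 0, -0.1], [0, 3, 0, 0, 0, 0, -0.1], [0, 2, 0, 0, 0, 0, -0.1], [0, 0, 0, 0, 0, 0, -0.1], [0, 0, 0, 0, 0, 0, -0.1]],
])

```text
clock: 23.25
eef_pos: [0.4972, 0.2306, 0.2023]
tcp_rot: [-2.331, 2.078, -0.02]
wrist_force: [0.6, 0.0, -0.3]
grip_width: 0.0392
```

```bash
python3 log.py; python3 - <<'E'
from h import *; from cell import ctrl
d=ctrl.read_camera('side'); np.savez('sideA.npz',**d); crop(d,130,120,330,310,3,'pics/sA.png')
d=ctrl.read_camera('top'); np.savez('topA.npz',**d); crop(d,90,90,350,240,3,'pics/tA.png')
print(ctrl.state()['wrist_force'],ctrl.state()['joint_vel'])
E
```

```text
23.25 [0.31, 0.293, 1.666, -0.002, 1.16, 1.767] [0.4972, 0.2306, 0.2023] [-2.331, 2.078, -0.02] [0.58, 0.04, -0.3] 0.03919030667920372
[ 0.37292727 -0.32744419  0.70734533] [-0.00560506  0.02391696 -0.01795662 -0.00074402 -0.00918453  0.00056278]
```

View pics/sA.png

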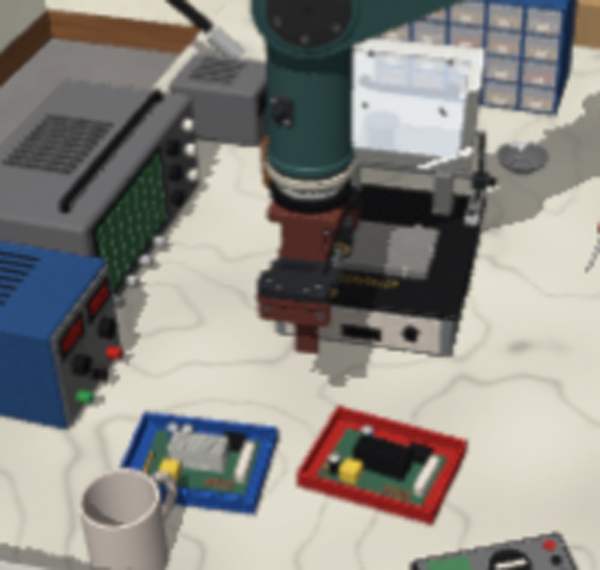

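View pics/tA.png

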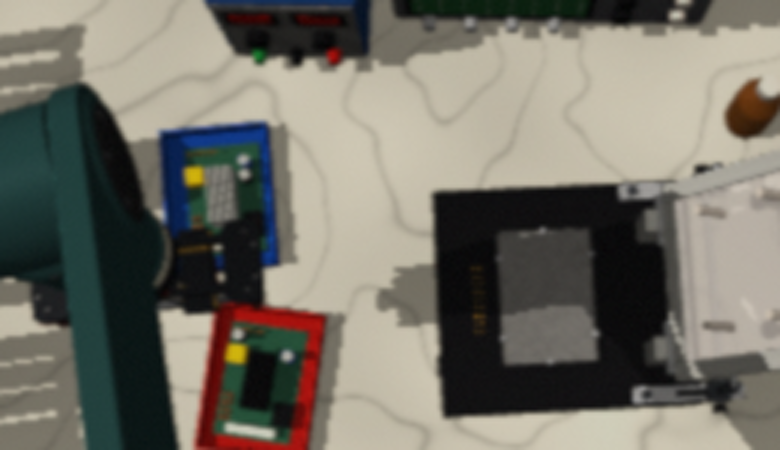

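```bash
python3 - <<'E'
from h import *; from cell import ctrl
d=load('topA.npz'); p=plane(d,[90+221/3,90+194/3],.035)[0]; print('sink',p, 'off tray',p[:2]-[.6259,.2495])
C=cloud(d); m=(abs(C[...,0]-.64)<.03)&(abs(C[...,1]-.245)<.035); print('heights',np.percentile(C[m][:,2],[5,50,95]).round(3))
t0=load('top0.npz'); diff=cv2.absdiff(d['img'],t0['img']).max(2)
print(ctrl.hand_in())
E
```

```text
sink [0.62528127 0.24270801 0.035     ] off tray [-0.00061873 -0.00679199]
heights [0.006 0.019 0.038]
the job is handed in; nothing more can be done
None
```

The lid is open against its rear stop and released, the board is in the blue tray, and the job is handed in (at about 23 s). The hand-in gives no verdict, so the checks below are my own.

**Lid:** I swung it over by the handle to about 2.24 rad. There the hand stopped moving and about 5 N built up at the wrist, so I took that as the lid leaning on its stop and let go. Later pictures show it still leaning open. An early picture estimate put the stop near 2.06 rad and the depth readings put it near 2.20, so I crept on in small steps until contact.

**Board:** I lifted it by the heat sink and lowered it until about 10 N of contact showed while it was still held. I then opened the fingers and backed off straight up. In the last pictures it lies flat, components up and along the tray. Its heat sink is about 7 mm off the tray's centre across and 1 mm along, inside the 20 mm and 24 mm limits. The lowest board-area heights were about 6 mm, which fits a board on the tray floor.

**Rest of the scene:** The arm stopped clear at about 0.20 m height, with almost no wrist force. In view, the mug, bottle, red tray and rejected board look unmoved, but I judged this by eye and not by measurement. The spool, the screwdriver and part of the meter were hidden or out of frame in the last pictures.

**Handling slip:** One sideways correction over the tray overshot by about 16 mm. I put that right before lowering the board.

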